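# Swap the lap for the spools in the spring-keeper rack

### The arm

A 6-joint arm with a two-finger parallel gripper is mounted at the origin on the work surface. World frame = base frame: x ahead of the robot, y to its left, z up, the work surface at z = 0. Lengths are in m, angles in rad, forces in N, time in s.
With the tool pointing down it reaches from about 0.4 to 0.925 m from the base axis. Payload 3.4 kg.
Tool frame: the origin (TCP) lies at the very end of the fingers, on their centre line; the grasp point (between the pads) lies 19 mm behind it (grip_depth is the distance from the TCP to the grasp point, in m); x points along the fingers, y is the direction in which the jaws open and shut, and the axes are right-handed (so a half turn about x gives the same grasp; the last joint's range is limited). The gripper opens to 85 mm and grips with 20 to 120 N. Pads are 22 mm wide; open, the fingers measure 114 mm over their backs; the gripper's body (76 mm by 85 mm) begins 54 mm behind the grasp point. The pads swing forward as they close: fully open they stand 13 mm farther back than shut.
Start: joints at [1.071, 0.307, 1.506, -0, 1.328, -0.073], TCP at [0.238, 0.523, 0.231] pointing down, gripper open.
Joint ranges: [-3.12, 3.12], [-1.05, 2.28], [0.14, 2.33], [-1.42, 4.57], [0.1, 2.73], [-2.68, 2.68]. Speed limits (rad/s): [2.57, 2.57, 3.14, 3.14, 3.14, 3.14].

### API

Orientations are given as a 3x3 rotation matrix whose columns are the frame's x, y, z axes.
In Python, from station import get_state, capture, camera_info, hand_in, grip_depth gives the robot as it stands.
- The arm moves only by the tool arm_command, never from a script. Its argument "increments" is a list of rows, each an object of numbers: "tx", "ty", "tz": the shift along the tool's x, y, z in units of 25 mm (1.0 is 25 mm); "wx", "wy", "wz": the turn, a rotation vector about the tool's x, y, z in units of 8 degrees (1.0 is 8 degrees). In form: [{"tx": .., "ty": .., "tz": .., "wx": .., "wy": .., "wz": ..}, ...]. A call has 1 to 5 rows; each row shifts and turns the commanded pose from where the row before left it, along the tool's axes as they then stand; what a row does not reach is not made up. A row lasts 1/10 s, in which the tool goes at most 50 mm and 8.59 degrees, less where a joint would pass 70% of its speed; a pose out of reach is approached as far as the arm can. A call is refused whole if a number of a shift passes 1 or a number of a turn 1, either way. A call with a gripper value outside its range is refused whole. "jaw" is the opening, from 0 (shut) to 1 (fully open), set as the call begins (left out, the last holds). The fingers move at their own pace and stop on an object; the grip force is fixed at half the most. Time passes only in rows, so rows that do not move let the fingers close. It gives the time, the measured TCP pose, the force and the opening at its end, in the units of the state.
- get_state(): the state, without advancing time (a new reading comes with each control period).
- capture(name): name is "scene" or "side" or "wrist"; returns the picture (480x640x3 uint8, red, green, blue); there is no depth.
- camera_info(name): a dict with "camera_matrix" (3x3 intrinsics, pixels), "extrinsics" (4x4, takes a point from camera to world coordinates); the wrist camera has in their place "mount" (4x4, takes a point from camera to tool coordinates, whose origin is the TCP and whose axes are the tool frame's). Camera axes: x right, y down, z forward; pixel columns grow to the right and rows downward; lengths in m; the calibration is good to about 2 mm. A picture is of the moment at which its call begins: read the wrist's pose just before it. camera_info takes no time and is no camera call.
- hand_in(): hands the job in, once; it reports no verdict.
The state is a dict: "t": time; "joint_pos": joint angles; "joint_vel": joint speeds; "effort": joint torques, N m; "tool_pos": TCP position; "tool_rot": TCP orientation; "force": force on the tool from outside, world axes, zero at the start; "ft_torque": the same for the moment, N m; "opening": finger opening in m.
Only numpy, scipy, OpenCV 4.12 (cv2) and the standard library are available. Lean on these libraries where they do the work, as an engineer would, in place of code of your own. Each camera call takes 0.05 s, during which the arm holds its last target.

### The job

Pull the rack's brass spring collar up, turn it until the red keeper arm is swung fully aside, and let it drop home in its open notch. Take the grey cast-iron lap out of the rack and lay it in the V-rests of its green stand, and lay every steel spool that is on the bench in V-rests of the rack, one to a pair, each level with its sleeve midway between the two uprights. Then pull the collar up again, turn it back over the spools and let it drop home locked; leave the brass valve body, the white gauge block and the amber jar where they are.

Things in the scene. Friction and masses are not known exactly. Their poses are not given: they have to be found in the camera images.
- rack: Spool rack, fixed to the bench: aluminium base plate 110 (x) x 360 (y) x 10 mm, origin at the centre of the plate's underside on the bench. A steel post with the spring collar stands at its (0, -150 mm); four pairs of narrow dark steel uprights (each 6 mm thick, at x = -33 and +33 mm, topped by a 90-degree V 28 mm wide whose lips stand 39 mm above the bench) stand at its y = -60, 0, +60 and +120 mm. A part lies along the rack's x in a pair.
- rest0 (a point): Centre of the pair of V-rests nearest the post: rack (0, -60, 40) mm. A part properly at rest has its origin here: the 18 mm round ends seat in the Vs with their axis 40 mm above the bench. Same axes as the rack.
- rest1 (a point): Same for the second pair: rack (0, 0, 40) mm. The lap lies here at the start.
- rest2 (a point): Same for the third pair: rack (0, 60, 40) mm.
- rest3 (a point): Same for the pair farthest from the post: rack (0, 120, 40) mm.
- keeper_lift (a joint): How far the brass spring collar (with the keeper arm) is pulled up, m: 0 home, 0.020 at most. A spring pushes it down: about 6 N to start with weight, 10 N at the top. A brass peg under its skirt sits in a notch of the steel ring at each end of the turn; it must be up by at least 0.009 to turn, and let down away from a notch it stays up by about 0.008 on the ring and is not home.
- keeper_turn (a joint): Turn of the collar and keeper arm about the vertical post, rad: 0 locked (arm along the rack's +y, 3 mm over the sleeves of parts that lie in the rests with a flat sleeve face up), growing clockwise seen from above to 1.4 open (arm swung towards the rack's +x, off the rests), with stops at both ends. The peg drops into the locked notch below about 0.15 and into the open notch above about 1.25. The arm does not turn by itself.
- collar_grip (a point): Point on the collar's axis at the height to grip it. The collar is a knurled brass cylinder 42 mm in diameter, reaching from 27 mm below this point to 21 mm above it (the post's end stands 4 mm higher); the point is 92 mm above the bench when the collar is home and rises with it. Below the collar lie the skirt (62 mm diameter, 10 mm thick) and the arm. It turns with the collar; its y axis points along the keeper arm.
- keeper_tip (a point): Free end of the red keeper arm: a bar 14 mm wide and 10 mm thick, this point 295 mm from the post's axis and 60 mm above the bench when home (arm from 55 to 65 mm).
- lap_stand: Stand for the lap, fixed to the bench: dark steel base 130 (x) x 50 (y) x 10 mm with two green uprights like those of the rack, at its x = -33 and +33 mm. Origin at the centre of the underside.
- stand_rest (a point): Centre of the stand's V-rests, 40 mm above the bench: the lap's origin comes here when it is properly laid, lap along the stand's x.
- lap: Cast-iron lap: grey grooved rod 18 mm in diameter and 120 mm long along its x, with a square black grip 24 x 24 mm and 30 mm long at its middle. Origin on the axis at mid length. 0.24 kg. Hold it by the grip. It starts in the second pair of rests from the post under the keeper.
- spool0: Bright steel valve spool 94 mm long along its x with 18 mm round lands at both ends, in a square blue protective sleeve 24 x 24 mm and 30 mm long at its middle. Origin on the axis at mid length: 12 mm above the bench when it lies on a sleeve face. About 0.17 kg. Hold it by the sleeve. Some spools may be absent.
- spool1: Bright steel valve spool 94 mm long along its x with 18 mm round lands at both ends, in a square blue protective sleeve 24 x 24 mm and 30 mm long at its middle. Origin on the axis at mid length: 12 mm above the bench when it lies on a sleeve face. About 0.17 kg. Hold it by the sleeve. Some spools may be absent.
- spool2: Bright steel valve spool 94 mm long along its x with 18 mm round lands at both ends, in a square blue protective sleeve 24 x 24 mm and 30 mm long at its middle. Origin on the axis at mid length: 12 mm above the bench when it lies on a sleeve face. About 0.17 kg. Hold it by the sleeve. Some spools may be absent.
- spool3: Bright steel valve spool 94 mm long along its x with 18 mm round lands at both ends, in a square blue protective sleeve 24 x 24 mm and 30 mm long at its middle. Origin on the axis at mid length: 12 mm above the bench when it lies on a sleeve face. About 0.17 kg. Hold it by the sleeve. Some spools may be absent.
- valve_body: Bystander: brass valve body, 50 x 60 x 53 mm, origin under its centre.
- gauge_block: Bystander: white ceramic gauge block 35 x 14 x 30 mm high, origin under its centre.
- compound_jar: Bystander: amber jar, 56 mm diameter, 45 mm high, origin under its centre.
Not all that is in view belongs to the job. What is shaped like the spool0 but purple is not meant. What is shaped like the lap but brown is not meant.

How it is judged:
On the way, in this order (a step that is already met when the one before it is completed fails the run):
1. the collar is turned open and dropped home in its open notch (value of joint keeper_turn above 1.15 rad and value of joint keeper_lift below 0.003 m), for 0.2 s.
2. with the keeper still open, the lap lies in its stand and every spool lies in rests of the rack (all of step 1 and x of lap in the frame of stand_rest between -0.013 and 0.013 m and y of lap in the frame of stand_rest between -0.004 and 0.004 m and z of lap in the frame of stand_rest between -0.004 and 0.004 m and angle between the x axis of lap and the x axis of lap_stand, either way round below 0.12 rad and ((x of spool0 in the frame of rest0 between -0.013 and 0.013 m and y of spool0 in the frame of rest0 between -0.004 and 0.004 m and z of spool0 in the frame of rest0 between -0.004 and 0.004 m and angle between the x axis of spool0 and the x axis of rack, either way round below 0.12 rad) or (x of spool0 in the frame of rest1 between -0.013 and 0.013 m and y of spool0 in the frame of rest1 between -0.004 and 0.004 m and z of spool0 in the frame of rest1 between -0.004 and 0.004 m and angle between the x axis of spool0 and the x axis of rack, either way round below 0.12 rad) or (x of spool0 in the frame of rest2 between -0.013 and 0.013 m and y of spool0 in the frame of rest2 between -0.004 and 0.004 m and z of spool0 in the frame of rest2 between -0.004 and 0.004 m and angle between the x axis of spool0 and the x axis of rack, either way round below 0.12 rad) or (x of spool0 in the frame of rest3 between -0.013 and 0.013 m and y of spool0 in the frame of rest3 between -0.004 and 0.004 m and z of spool0 in the frame of rest3 between -0.004 and 0.004 m and angle between the x axis of spool0 and the x axis of rack, either way round below 0.12 rad)) and ((x of spool1 in the frame of rest0 between -0.013 and 0.013 m and y of spool1 in the frame of rest0 between -0.004 and 0.004 m and z of spool1 in the frame of rest0 between -0.004 and 0.004 m and angle between the x axis of spool1 and the x axis of rack, either way round below 0.12 rad) or (x of spool1 in the frame of rest1 between -0.013 and 0.013 m and y of spool1 in the frame of rest1 between -0.004 and 0.004 m and z of spool1 in the frame of rest1 between -0.004 and 0.004 m and angle between the x axis of spool1 and the x axis of rack, either way round below 0.12 rad) or (x of spool1 in the frame of rest2 between -0.013 and 0.013 m and y of spool1 in the frame of rest2 between -0.004 and 0.004 m and z of spool1 in the frame of rest2 between -0.004 and 0.004 m and angle between the x axis of spool1 and the x axis of rack, either way round below 0.12 rad) or (x of spool1 in the frame of rest3 between -0.013 and 0.013 m and y of spool1 in the frame of rest3 between -0.004 and 0.004 m and z of spool1 in the frame of rest3 between -0.004 and 0.004 m and angle between the x axis of spool1 and the x axis of rack, either way round below 0.12 rad)) and ((x of spool2 in the frame of rest0 between -0.013 and 0.013 m and y of spool2 in the frame of rest0 between -0.004 and 0.004 m and z of spool2 in the frame of rest0 between -0.004 and 0.004 m and angle between the x axis of spool2 and the x axis of rack, either way round below 0.12 rad) or (x of spool2 in the frame of rest1 between -0.013 and 0.013 m and y of spool2 in the frame of rest1 between -0.004 and 0.004 m and z of spool2 in the frame of rest1 between -0.004 and 0.004 m and angle between the x axis of spool2 and the x axis of rack, either way round below 0.12 rad) or (x of spool2 in the frame of rest2 between -0.013 and 0.013 m and y of spool2 in the frame of rest2 between -0.004 and 0.004 m and z of spool2 in the frame of rest2 between -0.004 and 0.004 m and angle between the x axis of spool2 and the x axis of rack, either way round below 0.12 rad) or (x of spool2 in the frame of rest3 between -0.013 and 0.013 m and y of spool2 in the frame of rest3 between -0.004 and 0.004 m and z of spool2 in the frame of rest3 between -0.004 and 0.004 m and angle between the x axis of spool2 and the x axis of rack, either way round below 0.12 rad)) and ((x of spool3 in the frame of rest0 between -0.013 and 0.013 m and y of spool3 in the frame of rest0 between -0.004 and 0.004 m and z of spool3 in the frame of rest0 between -0.004 and 0.004 m and angle between the x axis of spool3 and the x axis of rack, either way round below 0.12 rad) or (x of spool3 in the frame of rest1 between -0.013 and 0.013 m and y of spool3 in the frame of rest1 between -0.004 and 0.004 m and z of spool3 in the frame of rest1 between -0.004 and 0.004 m and angle between the x axis of spool3 and the x axis of rack, either way round below 0.12 rad) or (x of spool3 in the frame of rest2 between -0.013 and 0.013 m and y of spool3 in the frame of rest2 between -0.004 and 0.004 m and z of spool3 in the frame of rest2 between -0.004 and 0.004 m and angle between the x axis of spool3 and the x axis of rack, either way round below 0.12 rad) or (x of spool3 in the frame of rest3 between -0.013 and 0.013 m and y of spool3 in the frame of rest3 between -0.004 and 0.004 m and z of spool3 in the frame of rest3 between -0.004 and 0.004 m and angle between the x axis of spool3 and the x axis of rack, either way round below 0.12 rad))), for 0.2 s.
3. the collar is turned back and dropped home locked over the spools (value of joint keeper_turn below 0.25 rad and value of joint keeper_lift below 0.003 m), for 0.2 s.
At the end, for the whole second after the job is handed in: Keeper locked (turn under 0.25 rad, collar within 3 mm of home); the lap seated in its stand and every spool present in a pair of rack rests: origin within 13 mm along and 4 mm across and in height of the rest centre, axis within 0.12 rad of its x either way round; all still (all of step 3 and x of lap in the frame of stand_rest between -0.013 and 0.013 m and y of lap in the frame of stand_rest between -0.004 and 0.004 m and z of lap in the frame of stand_rest between -0.004 and 0.004 m and angle between the x axis of lap and the x axis of lap_stand, either way round below 0.12 rad and ((x of spool0 in the frame of rest0 between -0.013 and 0.013 m and y of spool0 in the frame of rest0 between -0.004 and 0.004 m and z of spool0 in the frame of rest0 between -0.004 and 0.004 m and angle between the x axis of spool0 and the x axis of rack, either way round below 0.12 rad) or (x of spool0 in the frame of rest1 between -0.013 and 0.013 m and y of spool0 in the frame of rest1 between -0.004 and 0.004 m and z of spool0 in the frame of rest1 between -0.004 and 0.004 m and angle between the x axis of spool0 and the x axis of rack, either way round below 0.12 rad) or (x of spool0 in the frame of rest2 between -0.013 and 0.013 m and y of spool0 in the frame of rest2 between -0.004 and 0.004 m and z of spool0 in the frame of rest2 between -0.004 and 0.004 m and angle between the x axis of spool0 and the x axis of rack, either way round below 0.12 rad) or (x of spool0 in the frame of rest3 between -0.013 and 0.013 m and y of spool0 in the frame of rest3 between -0.004 and 0.004 m and z of spool0 in the frame of rest3 between -0.004 and 0.004 m and angle between the x axis of spool0 and the x axis of rack, either way round below 0.12 rad)) and ((x of spool1 in the frame of rest0 between -0.013 and 0.013 m and y of spool1 in the frame of rest0 between -0.004 and 0.004 m and z of spool1 in the frame of rest0 between -0.004 and 0.004 m and angle between the x axis of spool1 and the x axis of rack, either way round below 0.12 rad) or (x of spool1 in the frame of rest1 between -0.013 and 0.013 m and y of spool1 in the frame of rest1 between -0.004 and 0.004 m and z of spool1 in the frame of rest1 between -0.004 and 0.004 m and angle between the x axis of spool1 and the x axis of rack, either way round below 0.12 rad) or (x of spool1 in the frame of rest2 between -0.013 and 0.013 m and y of spool1 in the frame of rest2 between -0.004 and 0.004 m and z of spool1 in the frame of rest2 between -0.004 and 0.004 m and angle between the x axis of spool1 and the x axis of rack, either way round below 0.12 rad) or (x of spool1 in the frame of rest3 between -0.013 and 0.013 m and y of spool1 in the frame of rest3 between -0.004 and 0.004 m and z of spool1 in the frame of rest3 between -0.004 and 0.004 m and angle between the x axis of spool1 and the x axis of rack, either way round below 0.12 rad)) and ((x of spool2 in the frame of rest0 between -0.013 and 0.013 m and y of spool2 in the frame of rest0 between -0.004 and 0.004 m and z of spool2 in the frame of rest0 between -0.004 and 0.004 m and angle between the x axis of spool2 and the x axis of rack, either way round below 0.12 rad) or (x of spool2 in the frame of rest1 between -0.013 and 0.013 m and y of spool2 in the frame of rest1 between -0.004 and 0.004 m and z of spool2 in the frame of rest1 between -0.004 and 0.004 m and angle between the x axis of spool2 and the x axis of rack, either way round below 0.12 rad) or (x of spool2 in the frame of rest2 between -0.013 and 0.013 m and y of spool2 in the frame of rest2 between -0.004 and 0.004 m and z of spool2 in the frame of rest2 between -0.004 and 0.004 m and angle between the x axis of spool2 and the x axis of rack, either way round below 0.12 rad) or (x of spool2 in the frame of rest3 between -0.013 and 0.013 m and y of spool2 in the frame of rest3 between -0.004 and 0.004 m and z of spool2 in the frame of rest3 between -0.004 and 0.004 m and angle between the x axis of spool2 and the x axis of rack, either way round below 0.12 rad)) and ((x of spool3 in the frame of rest0 between -0.013 and 0.013 m and y of spool3 in the frame of rest0 between -0.004 and 0.004 m and z of spool3 in the frame of rest0 between -0.004 and 0.004 m and angle between the x axis of spool3 and the x axis of rack, either way round below 0.12 rad) or (x of spool3 in the frame of rest1 between -0.013 and 0.013 m and y of spool3 in the frame of rest1 between -0.004 and 0.004 m and z of spool3 in the frame of rest1 between -0.004 and 0.004 m and angle between the x axis of spool3 and the x axis of rack, either way round below 0.12 rad) or (x of spool3 in the frame of rest2 between -0.013 and 0.013 m and y of spool3 in the frame of rest2 between -0.004 and 0.004 m and z of spool3 in the frame of rest2 between -0.004 and 0.004 m and angle between the x axis of spool3 and the x axis of rack, either way round below 0.12 rad) or (x of spool3 in the frame of rest3 between -0.013 and 0.013 m and y of spool3 in the frame of rest3 between -0.004 and 0.004 m and z of spool3 in the frame of rest3 between -0.004 and 0.004 m and angle between the x axis of spool3 and the x axis of rack, either way round below 0.12 rad)) and linear speed of each of spool0, spool1, spool2, spool3, lap below 0.02 m/s); the robot touches nothing.
It fails at once if the valve body is moved more than 20 mm (distance of valve_body from where it was at the start of the episode above 0.02 m).
It fails at once if the gauge block is moved more than 20 mm (distance of gauge_block from where it was at the start of the episode above 0.02 m).
It fails at once if the jar is moved more than 20 mm (distance of compound_jar from where it was at the start of the episode above 0.02 m).
Of spool0, spool1, spool2, spool3 only 3 to 4 are there at a start; the rules pass over those that are not, and their reading is None.
At some moment in a run one of spool0, spool1, spool2, spool3 may be knocked a few centimetres aside while the robot is not near it.
Once in a run the grip may slacken for a moment while it holds something.
It also fails if it takes over 208 s, if anything falls off the work surface, if the arm or the gripper's body presses on something with over 40 N, if the wrist force passes 120 N, or if a joint passes its speed limit or range.

## Working session

There is one attempt and no reset: what is moved stays moved. The work goes in short steps, Python scripts to look and compute and a tool call to move; the robot and the scene stay as the last step left them, time stands still between calls to the robot, and variables do not carry over. Pictures are saved under pics/ and viewed, and the job is handed in when it is done.

Besides the shell and the picture viewer there is one more tool, called after ">>>" as a command line: name --argument value ..., lists and objects as JSON in quotes. arm_command: Moves the arm, as the interface text tells. Its arguments: {"type":"object","properties":{"increments":{"type":"array","items":{"type":"object","properties":{"tx":{"type":"number"},"ty":{"type":"number"},"tz":{"type":"number"},"wx":{"type":"number"},"wy":{"type":"number"},"wz":{"type":"number"}}}},"jaw":{"type":"number"}},"required":["increments"]}

```bash
ls; mkdir -p pics; python3 - <<'E'
from station import *
import cv2,numpy as np
np.set_printoptions(precision=4,suppress=True)
s=get_state();print(s['t'],s['tool_pos'],s['tool_rot'],s['opening'],s['force'],grip_depth)
for n in ['scene','side','wrist']:
    im=capture(n);cv2.imwrite(f'pics/{n}0.png',im[:,:,::-1]);i=camera_info(n);print(n,i)
print(get_state()['t'])
E
```

```text
pics
0.0 [0.2377 0.5228 0.2304] [[-0.001   0.414   0.9103]
 [-0.0018  0.9103 -0.414 ]
 [-1.     -0.002  -0.0002]] 0.0851189433092047 [-0.219   0.3514 -0.2658] 0.0187
scene {'camera_matrix': array([[563.5212,   0.    , 324.9825],
       [  0.    , 563.5212, 237.6974],
       [  0.    ,   0.    ,   1.    ]]), 'extrinsics': array([[-0.6776,  0.3748, -0.6327,  1.2224],
       [ 0.7354,  0.3474, -0.5818,  0.6507],
       [ 0.0018, -0.8595, -0.5111,  0.6261],
       [ 0.    ,  0.    ,  0.    ,  1.    ]])}
side {'camera_matrix': array([[549.903 ,   0.    , 325.8859],
       [  0.    , 549.903 , 245.6057],
       [  0.    ,   0.    ,   1.    ]]), 'extrinsics': array([[ 0.9663, -0.1268,  0.2242,  0.2957],
       [-0.2573, -0.5161,  0.817 , -0.92  ],
       [ 0.0121, -0.8471, -0.5313,  0.7163],
       [ 0.    ,  0.    ,  0.    ,  1.    ]])}
wrist {'camera_matrix': array([[426.5271,   0.    , 314.9224],
       [  0.    , 426.5271, 239.3811],
       [  0.    ,   0.    ,   1.    ]]), 'mount': array([[ 0.    , -0.2789,  0.9603, -0.1434],
       [ 1.    ,  0.0002,  0.    ,  0.0003],
       [-0.0002,  0.9603,  0.2789, -0.0719],
       [ 0.    ,  0.    ,  0.    ,  1.    ]])}
0.15
```

View pics/scene0.png

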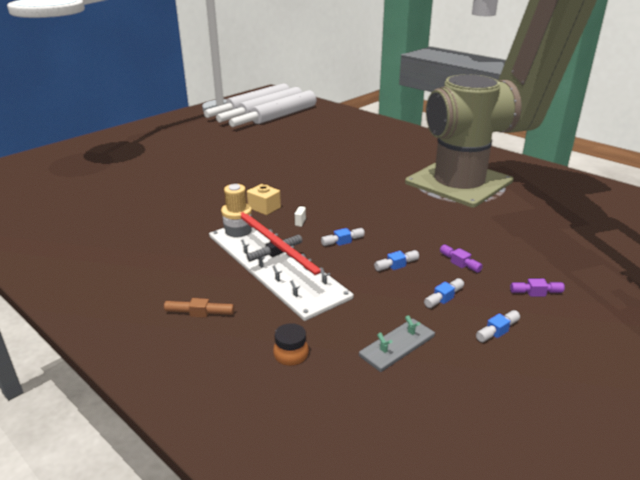

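View pics/side0.png

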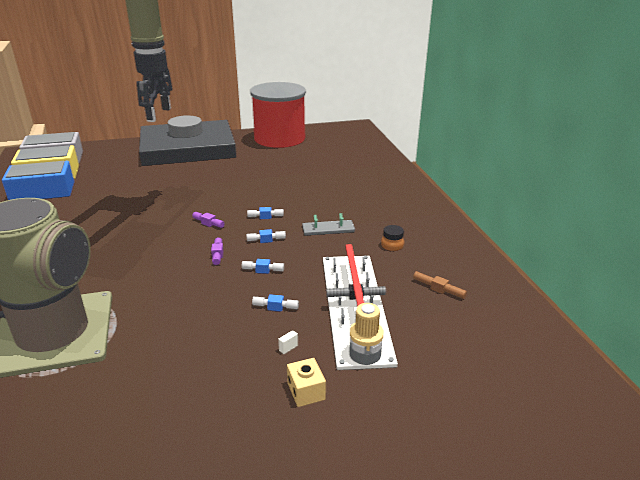

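View pics/wrist0.png

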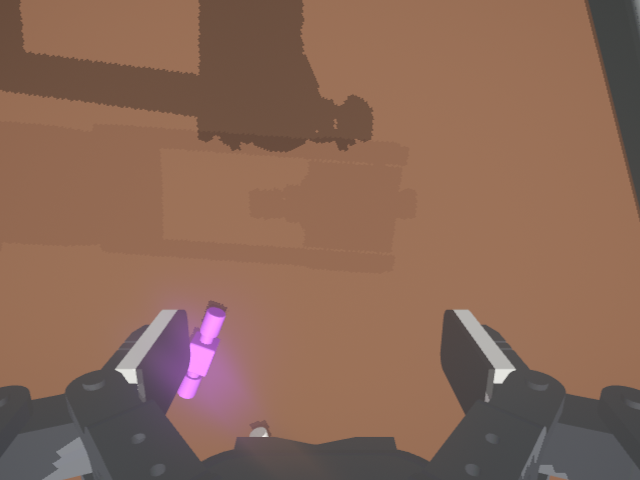

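The scene view shows four blue-sleeved spools at (343,237), (397,260), (445,293) and (499,326). The decoys are purple, at (460,258) and (538,287), plus a brown lap-like rod at (199,308). The true lap is grey, under the red arm at about (275,248). The collar is at (235,205) and the stand at (397,343).

```bash
cat > h.py <<'E'
from station import *
import cv2,numpy as np
np.set_printoptions(precision=4,suppress=True)
def cam(n):
    i=camera_info(n);K=i['camera_matrix']
    if n=='wrist':
        s=get_state();T=np.eye(4);T[:3,:3]=s['tool_rot'];T[:3,3]=s['tool_pos'];E=T@i['mount']
    else:E=i['extrinsics']
    return K,np.array(E)
def onz(K,E,uv,z):
    uv=np.atleast_2d(uv).astype(float);d=np.c_[uv,np.ones(len(uv))]@np.linalg.inv(K).T@E[:3,:3].T
    o=E[:3,3];t=(z-o[2])/d[:,2];return (o+t[:,None]*d)
def tri(c1,uv1,c2,uv2):
    P=[c[0]@np.linalg.inv(c[1])[:3] for c in(c1,c2)]
    X=cv2.triangulatePoints(P[0],P[1],np.array(uv1,float).reshape(2,1),np.array(uv2,float).reshape(2,1));return (X[:3]/X[3]).ravel()
def proj(c,p):
    p=np.atleast_2d(p);q=(np.c_[p,np.ones(len(p))]@np.linalg.inv(c[1])[:3].T)@c[0].T;return q[:,:2]/q[:,2:]
def hsv(im):return cv2.cvtColor(im,cv2.COLOR_RGB2HSV)
def blobs(m,amin=30):
    n,l,st,ce=cv2.connectedComponentsWithStats(m.astype(np.uint8));return [(ce[i],st[i],l==i) for i in range(1,n) if st[i][4]>=amin]
def save(n,im,crop=None,k=1):
    if crop:im=im[crop[1]:crop[3],crop[0]:crop[2]]
    im=cv2.resize(im,None,fx=k,fy=k,interpolation=cv2.INTER_CUBIC);cv2.imwrite(f'pics/{n}.png',im[:,:,::-1])
E
python3 - <<'E'
from h import *
ims={n:cv2.imread(f'pics/{n}0.png')[:,:,::-1].copy() for n in('scene','side')}
c={n:cam(n) for n in ims}
B={}
for n,im in ims.items():
    H=hsv(im);m=(H[...,0]>100)&(H[...,0]<118)&(H[...,1]>150)&(H[...,2]>100)
    m[:180 if n=='scene' else 200]=0
    B[n]=sorted(blobs(m),key=lambda b:b[0][1])
    for b in B[n]:print(n,b[0],b[1])
for b,d in zip(B['scene'],B['side'][::-1]):
    print(tri(c['scene'],b[0],c['side'],d[0]), onz(*c['scene'],b[0],.014), onz(*c['side'],d[0],.014))
save('sc_rack',ims['scene'],(190,170,450,370),3)
save('si_rack',ims['side'],(270,190,470,400),2.8)
E
```

```text
scene [343.0971 236.1657] [335 229  16  16 175]
scene [397.2814 259.5729] [388 252  18  17 199]
scene [445.2045 291.5545] [435 283  19  20 220]
scene [499.289  324.5247] [488 314  21  23 263]
side [264.9891 213.9239] [260 207  11  12  92]
side [265.9247 237.9355] [260 231  13  12  93]
side [262.1171 268.1622] [256 260  14  14 111]
side [274.6181 304.8264] [267 295  17  16 144]
[ 0.4307 -0.0271  0.0093] [[ 0.4337 -0.022   0.014 ]] [[ 0.4313 -0.0355  0.014 ]]
[0.4271 0.1133 0.0089] [[0.4294 0.1177 0.014 ]] [[0.4281 0.1019 0.014 ]]
[0.457  0.2431 0.0093] [[0.4569 0.2463 0.014 ]] [[0.4583 0.2293 0.014 ]]
[0.4757 0.3623 0.0103] [[0.4756 0.3644 0.014 ]] [[0.4764 0.3505 0.014 ]]
```

View pics/sc_rack.png

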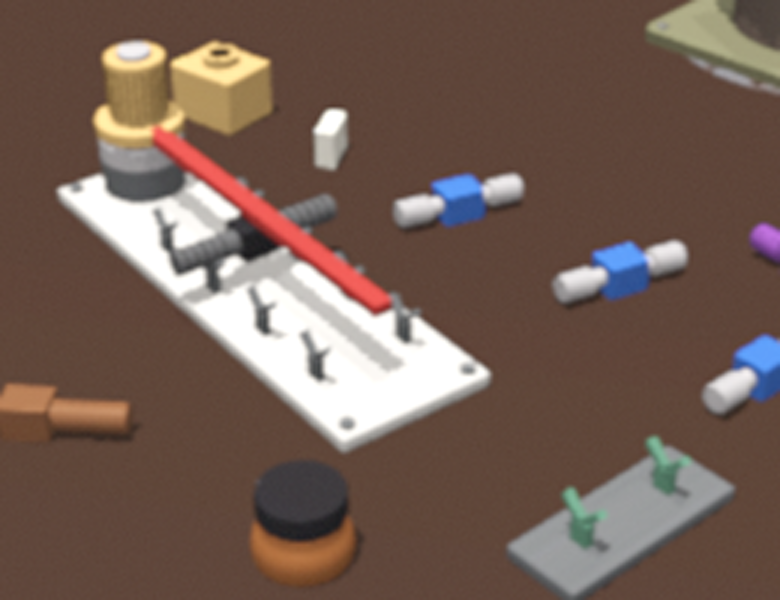

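View pics/si_rack.png

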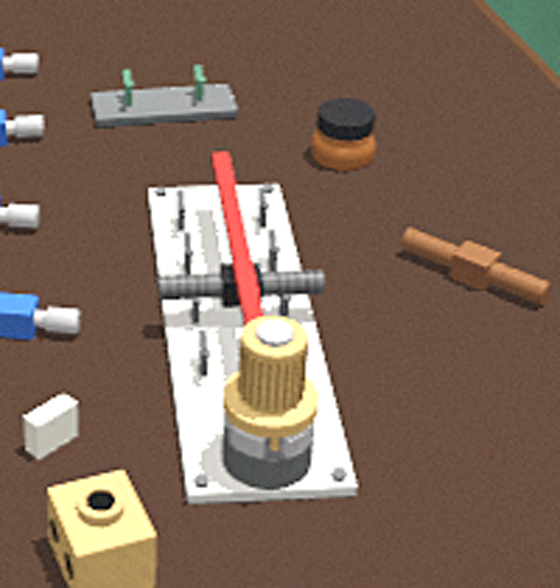

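```bash
python3 - <<'E'
from h import *
c={n:cam(n) for n in('scene','side')}
sc=np.array([[58,190],[345,441],[488,376]])/3+[190,170]
si=np.array([[150,187],[280,186],[355,487],[190,492]])/2.8+[270,190]
print(onz(*c['scene'],sc,.01));print(onz(*c['side'],si,.01))
st=np.array([[510,548],[575,596],[733,490],[668,446]])/3+[190,170]
print('stand sc',onz(*c['scene'],st,.01))
st=np.array([[92,94],[232,87],[237,112],[97,120]])/2.8+[270,190]
print('stand si',onz(*c['side'],st,.01))
# collar top: post end
print('post top',onz(*c['scene'],np.array([[134,50]])/3+[190,170],.117),onz(*c['side'],np.array([[275,332]])/2.8+[270,190],.117))
print('tip', onz(*c['scene'],np.array([[381,300]])/3+[190,170],.065),onz(*c['side'],np.array([[222,153]])/2.8+[270,190],.065))
for nm,u,v,h in [('jar',(302,495),(345,118),.045),('gauge',(333,118),(50,410),.03),('body',(220,62),(97,490),.053)]:
  print(nm,onz(*c['scene'],np.array([u])/3+[190,170],h),onz(*c['side'],np.array([v])/2.8+[270,190],h))
E
```

```text
[[ 0.6164 -0.2468  0.01  ]
 [ 0.6806  0.1059  0.01  ]
 [ 0.5768  0.126   0.01  ]]
[[ 0.5758  0.1198  0.01  ]
 [ 0.6821  0.0952  0.01  ]
 [ 0.6146 -0.2526  0.01  ]
 [ 0.5103 -0.2308  0.01  ]]
stand sc [[0.6853 0.2331 0.01  ]
 [0.6904 0.2805 0.01  ]
 [0.5651 0.2941 0.01  ]
 [0.5578 0.2453 0.01  ]]
stand si [[0.5636 0.2837 0.01  ]
 [0.693  0.2657 0.01  ]
 [0.6837 0.2207 0.01  ]
 [0.5575 0.237  0.01  ]]
post top [[ 0.5671 -0.2078  0.117 ]] [[ 0.5671 -0.2149  0.117 ]]
tip [[0.62   0.0777 0.065 ]] [[0.6224 0.073  0.065 ]]
jar [[0.7584 0.1516 0.045 ]] [[0.7514 0.1325 0.045 ]]
gauge [[ 0.4291 -0.1526  0.03  ]] [[ 0.435  -0.1545  0.03  ]]
body [[ 0.4534 -0.2505  0.053 ]] [[ 0.4434 -0.2574  0.053 ]]
```

```bash
cat > plan.py <<'E'
from h import *
from scipy.spatial.transform import Rotation as Ro
import json,sys
def Rdown(a):  # tool x down, tool y at angle a in world
    x=np.array([0,0,-1.]);y=np.array([np.cos(a),np.sin(a),0]);return np.c_[x,y,np.cross(x,y)]
def plan(p,a,step=.024,nmin=1,s=None):
    s=s or get_state();P=np.array(s['tool_pos']);R=np.array(s['tool_rot']);G=Rdown(a)
    rv=Ro.from_matrix(R.T@G).as_rotvec();d=np.array(p)-P
    n=max(nmin,int(np.ceil(np.linalg.norm(d)/step)),int(np.ceil(np.linalg.norm(rv)/np.radians(7.9))))
    rows=[]
    for i in range(n):
        u=np.round(R.T@(np.array(p)-P)/(n-i)/.025,2)
        w=np.round(Ro.from_matrix(R.T@G).as_rotvec()/(n-i)/np.radians(8),2)
        P=P+R@u*.025;R=R@Ro.from_rotvec(w*np.radians(8)).as_matrix()
        rows.append({k:float(v) for k,v in zip(['tx','ty','tz','wx','wy','wz'],list(u)+list(w)) if v})
    print('t',s['t'],'dist',d,'rot',rv,'n',n)
    for i in range(0,n,5):print(json.dumps(rows[i:i+5]))
if __name__=='__main__':
    v=list(map(float,sys.argv[1:]));plan(v[:3],v[3],*(v[4:5]))
E
python3 plan.py .48 -.06 .27 1.39
```

```text
t 0.15 dist [ 0.2422 -0.5829  0.0394] rot [-0.246  -0.0003  0.0016] n 27
[{"tx": -0.06, "ty": -0.64, "tz": 0.68, "wx": -0.07}, {"tx": -0.06, "ty": -0.64, "tz": 0.68, "wx": -0.07}, {"tx": -0.06, "ty": -0.65, "tz": 0.67, "wx": -0.06}, {"tx": -0.06, "ty": -0.66, "tz": 0.67, "wx": -0.07}, {"tx": -0.06, "ty": -0.66, "tz": 0.66, "wx": -0.06}]
[{"tx": -0.06, "ty": -0.67, "tz": 0.65, "wx": -0.07}, {"tx": -0.06, "ty": -0.67, "tz": 0.65, "wx": -0.06}, {"tx": -0.06, "ty": -0.68, "tz": 0.64, "wx": -0.07}, {"tx": -0.06, "ty": -0.69, "tz": 0.64, "wx": -0.06}, {"tx": -0.06, "ty": -0.69, "tz": 0.63, "wx": -0.07}]
[{"tx": -0.06, "ty": -0.7, "tz": 0.62, "wx": -0.06}, {"tx": -0.06, "ty": -0.7, "tz": 0.62, "wx": -0.07}, {"tx": -0.06, "ty": -0.71, "tz": 0.61, "wx": -0.06}, {"tx": -0.06, "ty": -0.71, "tz": 0.6, "wx": -0.07}, {"tx": -0.05, "ty": -0.72, "tz": 0.6, "wx": -0.06}]
[{"tx": -0.06, "ty": -0.73, "tz": 0.59, "wx": -0.07}, {"tx": -0.05, "ty": -0.73, "tz": 0.58, "wx": -0.06}, {"tx": -0.06, "ty": -0.74, "tz": 0.58, "wx": -0.07}, {"tx": -0.05, "ty": -0.74, "tz": 0.57, "wx": -0.06}, {"tx": -0.06, "ty": -0.75, "tz": 0.56, "wx": -0.07}]
[{"tx": -0.05, "ty": -0.75, "tz": 0.56, "wx": -0.06}, {"tx": -0.06, "ty": -0.76, "tz": 0.55, "wx": -0.07}, {"tx": -0.05, "ty": -0.76, "tz": 0.54, "wx": -0.06}, {"tx": -0.06, "ty": -0.77, "tz": 0.54, "wx": -0.07}, {"tx": -0.05, "ty": -0.77, "tz": 0.53, "wx": -0.06}]
[{"tx": -0.06, "ty": -0.77, "tz": 0.52, "wx": -0.07, "wz": 0.01}, {"tx": -0.05, "ty": -0.78, "tz": 0.51, "wx": -0.06}]
```

```bash
python3 - <<'E'
s=open('plan.py').read()
a=s.index('def plan');b=s.index("if __name__")
s=s[:a]+'''def plan(p,a,step=.034,s=None):
    s=s or get_state();P=np.array(s['tool_pos']);R=np.array(s['tool_rot']);G=Rdown(a)
    w=Ro.from_matrix(R.T@G).as_rotvec()/np.radians(8);d=np.array(p)-P;u=G.T@d/.025
    nr=max(1,int(np.ceil(np.abs(w).max()/.98)));nt=max(1,int(np.ceil(max(np.abs(u).max()/.98,np.linalg.norm(d)/step))))
    print('t %.2f'%s['t'],'pos',P,'opening %.4f'%s['opening'],'F',np.array(s['force']),'| rot',w,'= %d x'%nr,w/nr,'| trans',u,'= %d x'%nt,u/nt)
'''+s[b:]
open('plan.py','w').write(s)
E
python3 plan.py .48 -.06 .27 1.39
```

```text
t 0.15 pos [0.2378 0.5229 0.2306] opening 0.0854 F [-0.4838  0.0624  0.1951] | rot [-1.7617 -0.0022  0.0114] = 2 x [-0.8808 -0.0011  0.0057] | trans [ -1.577  -21.1952  13.7227] = 22 x [-0.0717 -0.9634  0.6238]
```

>>> arm_command --increments '[{"wx":-0.88},{"wx":-0.88},{"tx":-0.07,"ty":-0.96,"tz":0.62},{"tx":-0.07,"ty":-0.96,"tz":0.62},{"tx":-0.07,"ty":-0.96,"tz":0.62}]'

```text
schema error: expected keys tx, ty, tz, wx, wy, wz
```

>>> arm_command --increments '[{"tx":-0.07,"ty":-0.96,"tz":0.62},{"tx":-0.07,"ty":-0.96,"tz":0.62},{"tx":-0.07,"ty":-0.96,"tz":0.62},{"tx":-0.07,"ty":-0.96,"tz":0.62},{"tx":-0.07,"ty":-0.96,"tz":0.62}]'

```text
schema error: expected keys tx, ty, tz, wx, wy, wz
```

```bash
python3 - <<'E'
from h import *
im=capture('wrist');save('w1',im)
E
python3 plan.py .48 -.06 .27 1.39
```

```text
t 0.20 pos [0.2379 0.523  0.2307] opening 0.0856 F [ 0.1508 -0.332  -0.2336] | rot [-1.7622 -0.0019  0.0092] = 2 x [-0.8811 -0.0009  0.0046] | trans [ -1.5717 -21.1999  13.7214] = 22 x [-0.0714 -0.9636  0.6237]
```

View pics/w1.png

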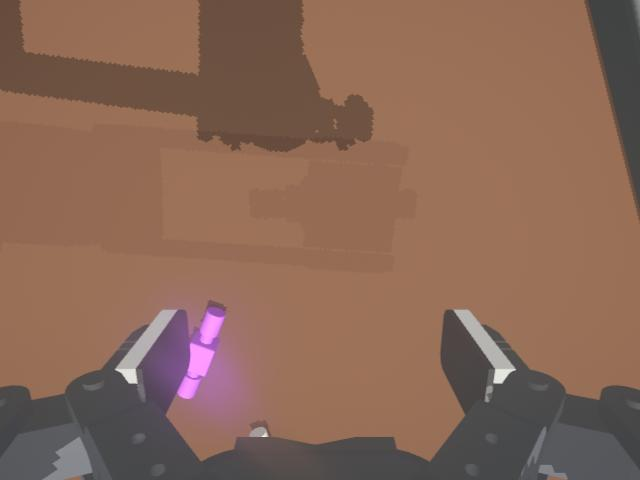

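All six keys are required, and the arm has not moved yet.

>>> arm_command --increments '[{"tx":0,"ty":0,"tz":0,"wx":-0.88,"wy":0,"wz":0},{"tx":0,"ty":0,"tz":0,"wx":-0.88,"wy":0,"wz":0},{"tx":-0.07,"ty":-0.96,"tz":0.62,"wx":0,"wy":0,"wz":0},{"tx":-0.07,"ty":-0.96,"tz":0.62,"wx":0,"wy":0,"wz":0},{"tx":-0.07,"ty":-0.96,"tz":0.62,"wx":0,"wy":0,"wz":0}]'

```text
t: 0.7
tool_pos: [0.2709, 0.4433, 0.2362]
tool_rot: [[-0.0, 0.179, 0.984], [-0.001, 0.984, -0.179], [-1.0, -0.001, -0.0]]
force: [-0.4, -0.4, -0.1]
opening: 0.0854
```

>>> arm_command --increments '[{"tx":-0.07,"ty":-0.96,"tz":0.62,"wx":0,"wy":0,"wz":0},{"tx":-0.07,"ty":-0.96,"tz":0.62,"wx":0,"wy":0,"wz":0},{"tx":-0.07,"ty":-0.96,"tz":0.62,"wx":0,"wy":0,"wz":0},{"tx":-0.07,"ty":-0.96,"tz":0.62,"wx":0,"wy":0,"wz":0},{"tx":-0.07,"ty":-0.96,"tz":0.62,"wx":0,"wy":0,"wz":0}]'

```text
t: 1.2
tool_pos: [0.3256, 0.3111, 0.2453]
tool_rot: [[-0.0, 0.18, 0.984], [-0.0, 0.984, -0.18], [-1.0, -0.0, -0.0]]
force: [0.9, 0.1, 0.2]
opening: 0.0853
```

```bash
python3 - <<'E'
from h import *
im=capture('wrist');save('w1',im)
E
python3 plan.py .48 -.06 .27 1.39
```

```text
t 1.25 pos [0.3266 0.3075 0.2454] opening 0.0854 F [ 0.2558 -2.755   0.8804] | rot [-0.007   0.0142  0.027 ] = 1 x [-0.007   0.0142  0.027 ] | trans [ -0.9825 -13.3557   8.6797] = 14 x [-0.0702 -0.954   0.62  ]
```

View pics/w1.png

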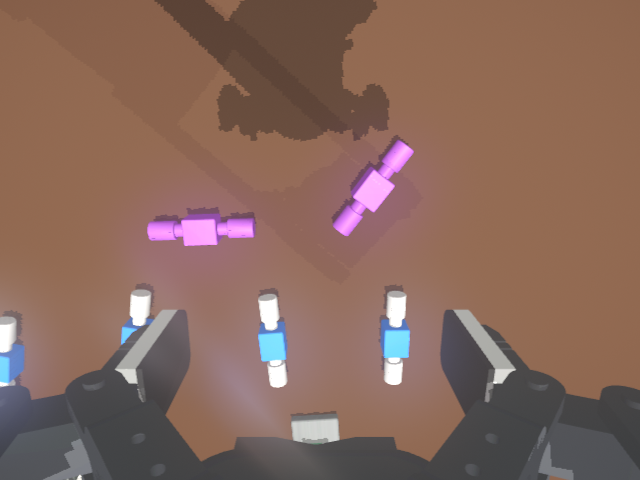

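```bash
python3 plan.py .62 -.06 .27 1.39
```

```text
t 1.25 pos [0.3266 0.3075 0.2454] opening 0.0854 F [ 0.2558 -2.755   0.8804] | rot [-0.007   0.0142  0.027 ] = 1 x [-0.007   0.0142  0.027 ] | trans [ -0.9825 -12.3488  14.1884] = 15 x [-0.0655 -0.8233  0.9459]
```

>>> arm_command --increments '[{"tx":-0.07,"ty":-0.82,"tz":0.95,"wx":0,"wy":0,"wz":0},{"tx":-0.07,"ty":-0.82,"tz":0.95,"wx":0,"wy":0,"wz":0},{"tx":-0.07,"ty":-0.82,"tz":0.95,"wx":0,"wy":0,"wz":0},{"tx":-0.07,"ty":-0.82,"tz":0.95,"wx":0,"wy":0,"wz":0},{"tx":-0.07,"ty":-0.82,"tz":0.95,"wx":0,"wy":0,"wz":0}]'

```text
t: 1.75
tool_pos: [0.4243, 0.1891, 0.2541]
tool_rot: [[-0.0, 0.18, 0.984], [0.0, 0.984, -0.18], [-1.0, 0.0, -0.0]]
force: [-0.5, 0.0, -0.3]
opening: 0.0851
```

>>> arm_command --increments '[{"tx":-0.07,"ty":-0.82,"tz":0.95,"wx":0,"wy":0,"wz":0},{"tx":-0.07,"ty":-0.82,"tz":0.95,"wx":0,"wy":0,"wz":0},{"tx":-0.07,"ty":-0.82,"tz":0.95,"wx":0,"wy":0,"wz":0},{"tx":-0.07,"ty":-0.82,"tz":0.95,"wx":0,"wy":0,"wz":0},{"tx":-0.07,"ty":-0.82,"tz":0.95,"wx":0,"wy":0,"wz":0}]'

```text
t: 2.25
tool_pos: [0.5227, 0.0668, 0.2627]
tool_rot: [[-0.0, 0.18, 0.984], [0.0, 0.984, -0.18], [-1.0, 0.0, -0.0]]
force: [0.6, -0.4, -0.5]
opening: 0.0853
```

>>> arm_command --increments '[{"tx":-0.07,"ty":-0.82,"tz":0.95,"wx":0,"wy":0,"wz":0},{"tx":-0.07,"ty":-0.82,"tz":0.95,"wx":0,"wy":0,"wz":0},{"tx":-0.07,"ty":-0.82,"tz":0.95,"wx":0,"wy":0,"wz":0},{"tx":-0.07,"ty":-0.82,"tz":0.95,"wx":0,"wy":0,"wz":0},{"tx":-0.07,"ty":-0.82,"tz":0.95,"wx":0,"wy":0,"wz":0}]'

```text
t: 2.75
tool_pos: [0.6211, -0.0553, 0.2713]
tool_rot: [[-0.001, 0.18, 0.984], [0.0, 0.984, -0.18], [-1.0, 0.0, -0.001]]
force: [-0.7, 0.4, -0.0]
opening: 0.0855
```

>>> arm_command --increments '[{"tx":0,"ty":0,"tz":0,"wx":0,"wy":0,"wz":0},{"tx":0,"ty":0,"tz":0,"wx":0,"wy":0,"wz":0}]'

```text
t: 2.95
tool_pos: [0.6204, -0.0547, 0.2708]
tool_rot: [[-0.001, 0.181, 0.983], [0.001, 0.983, -0.181], [-1.0, 0.0, -0.002]]
force: [0.1, 0.4, -0.1]
opening: 0.0858
```

```bash
python3 - <<'E'
from h import *
c=cam('wrist');im=capture('wrist');save('w2',im);np.savez('w2.npz',K=c[0],E=c[1])
s=get_state();print(s['t'],s['tool_pos'],s['joint_pos'])
E
```

```text
3.0 [ 0.6199 -0.054   0.271 ] [-0.1551  0.3483  1.341   0.0005  1.454  -1.5446]
```

View pics/w2.png

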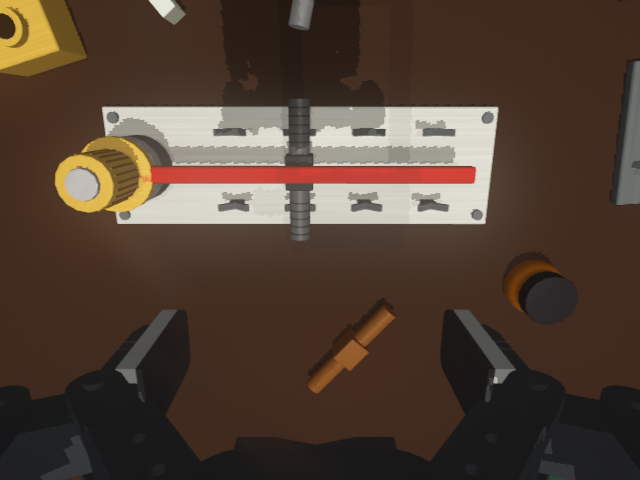

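```bash
python3 - <<'E'
from h import *
d=np.load('w2.npz');c=(d['K'],d['E']);im=cv2.imread('pics/w2.png')[:,:,::-1].copy()
uv=[[102.5,107],[498,107.5],[485,223],[118,223.5]]
P=onz(*c,uv,.01);print(P);print([np.linalg.norm(P[i]-P[(i+1)%4]) for i in range(4)])
ce=P.mean(0);ax=P[1]-P[0]+P[2]-P[3];print('centre',ce,'y-axis yaw',np.arctan2(ax[1],ax[0]))
# white plate edge line fits
print('post top',onz(*c,[[82,184]],.117))
H=hsv(im);m=((H[...,0]<8)|(H[...,0]>172))&(H[...,1]>150)&(H[...,2]>120);m[:,480:]=0;m[:, :150]=0;m[195:]=0
b=max(blobs(m),key=lambda b:b[1][4]);ys,xs=np.nonzero(b[2]);r=cv2.minAreaRect(np.c_[xs,ys].astype(np.float32));bx=cv2.boxPoints(r);print(bx)
print(onz(*c,bx,.065))
# lap
print('lap ends',onz(*c,[[299,98],[300,240]],.045),'grip',onz(*c,[[299.5,172]],.052))
g=(H[...,1]<40)&(H[...,2]>150)
g=g.astype(np.uint8);print(g.sum())
E
```

```text
[[ 0.5074 -0.2288  0.01  ]
 [ 0.5727  0.1234  0.01  ]
 [ 0.6786  0.104   0.01  ]
 [ 0.6142 -0.2483  0.01  ]]
[np.float64(0.35815700113569554), np.float64(0.10770829557686443), np.float64(0.35817297940424664), np.float64(0.1086114912213907)]
centre [ 0.5932 -0.0624  0.01  ] y-axis yaw 1.3886570992939749
post top [[ 0.5654 -0.2095  0.117 ]]
[[151. 183.]
 [151. 167.]
 [475. 167.]
 [475. 183.]]
[[ 0.5775 -0.183   0.065 ]
 [ 0.565  -0.1793  0.065 ]
 [ 0.6127  0.0797  0.065 ]
 [ 0.6257  0.0786  0.065 ]]
lap ends [[ 0.5336 -0.0514  0.045 ]
 [ 0.6531 -0.0737  0.045 ]] grip [[ 0.5923 -0.0621  0.052 ]]
30892
```

```bash
python3 plan.py .566 -.2098 .16 1.3887
```

```text
t 3.00 pos [ 0.6199 -0.054   0.271 ] opening 0.0857 F [-1.2278 -0.3404  0.075 ] | rot [ 0.0048 -0.0125 -0.0034] = 1 x [ 0.0048 -0.0125 -0.0034] | trans [ 4.4386 -6.5182 -0.9918] = 7 x [ 0.6341 -0.9312 -0.1417]
```

>>> arm_command --increments '[{"tx":0.63,"ty":-0.93,"tz":-0.14,"wx":0,"wy":0,"wz":0},{"tx":0.63,"ty":-0.93,"tz":-0.14,"wx":0,"wy":0,"wz":0},{"tx":0.63,"ty":-0.93,"tz":-0.14,"wx":0,"wy":0,"wz":0},{"tx":0.63,"ty":-0.93,"tz":-0.14,"wx":0,"wy":0,"wz":0},{"tx":0.63,"ty":-0.93,"tz":-0.14,"wx":0,"wy":0,"wz":0}]'

```text
t: 3.5
tool_pos: [0.5812, -0.1647, 0.1925]
tool_rot: [[-0.0, 0.178, 0.984], [0.0, 0.984, -0.178], [-1.0, 0.0, -0.0]]
force: [0.7, -0.4, -0.2]
opening: 0.0852
```

>>> arm_command --increments '[{"tx":0.63,"ty":-0.93,"tz":-0.14,"wx":0,"wy":0,"wz":0},{"tx":0.63,"ty":-0.93,"tz":-0.14,"wx":0,"wy":0,"wz":0},{"tx":0,"ty":0,"tz":0,"wx":0,"wy":0,"wz":0}]'

```text
t: 3.8
tool_pos: [0.5641, -0.2103, 0.1592]
tool_rot: [[-0.005, 0.181, 0.983], [0.001, 0.983, -0.181], [-1.0, 0.0, -0.005]]
force: [-0.1, 0.4, 0.2]
opening: 0.0852
```

```bash
python3 plan.py .566 -.2098 .075 1.3887; python3 - <<'E'
from h import *
c=cam('wrist');im=capture('wrist');save('w3',im)
print(proj(c,[[.566,-.2098,.117],[.566,-.2098,.092]]))
E
```

```text
t 3.80 pos [ 0.5641 -0.2103  0.1592] opening 0.0852 F [-0.0552  0.3597  0.1603] | rot [-0.0027 -0.0379 -0.0027] = 1 x [-0.0027 -0.0379 -0.0027] | trans [3.366  0.0348 0.0724] = 4 x [0.8415 0.0087 0.0181]
[[315.5346 280.6023]
 [315.4531 263.0492]]
```

View pics/w3.png

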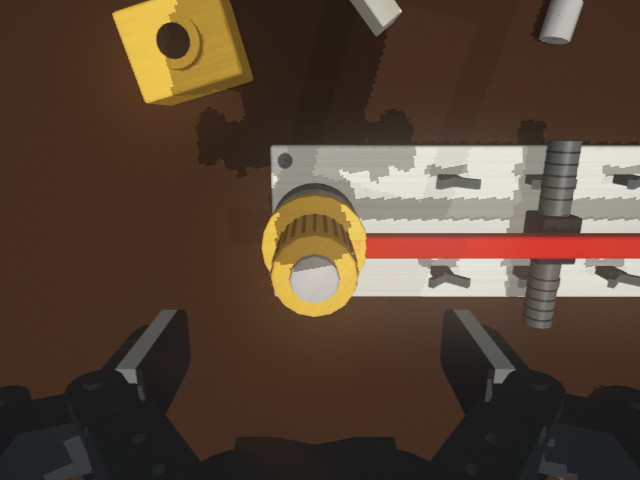

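The post top appears at about (314,280) and was predicted at (315.5,280.6), so the position is confirmed. Descending around the collar.

>>> arm_command --increments '[{"tx":0.67,"ty":0.01,"tz":0.02,"wx":0,"wy":-0.01,"wz":0},{"tx":0.67,"ty":0.01,"tz":0.02,"wx":0,"wy":0,"wz":0},{"tx":0.67,"ty":0,"tz":0.02,"wx":0,"wy":0,"wz":0},{"tx":0.67,"ty":0,"tz":0.02,"wx":0,"wy":0,"wz":0},{"tx":0.67,"ty":0,"tz":0,"wx":0,"wy":0,"wz":0}]'

```text
t: 4.35
tool_pos: [0.5704, -0.2082, 0.0783]
tool_rot: [[0.004, 0.179, 0.984], [-0.0, 0.984, -0.179], [-1.0, 0.0, 0.003]]
force: [-0.7, -0.5, -0.5]
opening: 0.0856
```

>>> arm_command --increments '[{"tx":0,"ty":0,"tz":0,"wx":0,"wy":0,"wz":0},{"tx":0,"ty":0,"tz":0,"wx":0,"wy":0,"wz":0},{"tx":0,"ty":0,"tz":0,"wx":0,"wy":0,"wz":0},{"tx":0,"ty":0,"tz":0,"wx":0,"wy":0,"wz":0},{"tx":0,"ty":0,"tz":0,"wx":0,"wy":0,"wz":0}]' --jaw 0

```text
t: 4.85
tool_pos: [0.5703, -0.2111, 0.0796]
tool_rot: [[0.004, 0.18, 0.984], [-0.003, 0.984, -0.18], [-1.0, -0.002, 0.005]]
force: [-1.6, -3.2, 6.1]
opening: 0.0408
```

>>> arm_command --increments '[{"tx":0,"ty":0,"tz":0,"wx":0,"wy":0,"wz":0},{"tx":0,"ty":0,"tz":0,"wx":0,"wy":0,"wz":0},{"tx":0,"ty":0,"tz":0,"wx":0,"wy":0,"wz":0},{"tx":0,"ty":0,"tz":0,"wx":0,"wy":0,"wz":0},{"tx":0,"ty":0,"tz":0,"wx":0,"wy":0,"wz":0}]'

```text
t: 5.35
tool_pos: [0.5703, -0.2111, 0.0796]
tool_rot: [[0.004, 0.18, 0.984], [-0.002, 0.984, -0.18], [-1.0, -0.002, 0.005]]
force: [-2.2, -2.7, 6.6]
opening: 0.0404
```

```bash
python3 plan.py .566 -.2098 .089 1.3887
```

```text
t 5.35 pos [ 0.5703 -0.2111  0.0796] opening 0.0404 F [-2.2327 -2.7137  6.6349] | rot [0.0059 0.0344 0.0111] = 1 x [0.0059 0.0344 0.0111] | trans [-0.3768  0.02   -0.1787] = 1 x [-0.3768  0.02   -0.1787]
```

The grip is about 4 mm off-centre along the pads. I'll open, recentre and grip again.

>>> arm_command --increments '[{"tx":0,"ty":0,"tz":0,"wx":0,"wy":0,"wz":0},{"tx":0,"ty":0,"tz":0,"wx":0,"wy":0.03,"wz":0},{"tx":0.1,"ty":0.02,"tz":-0.17,"wx":0,"wy":0,"wz":0},{"tx":0,"ty":0,"tz":0,"wx":0,"wy":0,"wz":0},{"tx":0,"ty":0,"tz":0,"wx":0,"wy":0,"wz":0}]' --jaw 0.8

```text
t: 5.85
tool_pos: [0.5647, -0.2083, 0.0746]
tool_rot: [[-0.004, 0.18, 0.984], [0.001, 0.984, -0.18], [-1.0, 0.0, -0.004]]
force: [-0.1, -0.4, -1.0]
opening: 0.0685
```

```bash
python3 plan.py .566 -.2098 .078 1.3887
```

```text
t 5.85 pos [ 0.5647 -0.2083  0.0746] opening 0.0685 F [-0.0959 -0.4252 -0.972 ] | rot [ 0.008  -0.0271 -0.003 ] = 1 x [ 0.008  -0.0271 -0.003 ] | trans [-0.1346 -0.0499  0.0614] = 1 x [-0.1346 -0.0499  0.0614]
```

>>> arm_command --increments '[{"tx":-0.1,"ty":-0.05,"tz":0.04,"wx":0,"wy":-0.02,"wz":0},{"tx":0,"ty":0,"tz":0,"wx":0,"wy":0,"wz":0},{"tx":0,"ty":0,"tz":0,"wx":0,"wy":0,"wz":0}]'

```text
t: 6.15
tool_pos: [0.5661, -0.2103, 0.0777]
tool_rot: [[0.0, 0.18, 0.984], [-0.0, 0.984, -0.18], [-1.0, -0.0, 0.0]]
force: [0.0, -0.5, 0.7]
opening: 0.0682
```

>>> arm_command --increments '[{"tx":0,"ty":0,"tz":0,"wx":0,"wy":0,"wz":0},{"tx":0,"ty":0,"tz":0,"wx":0,"wy":0,"wz":0},{"tx":0,"ty":0,"tz":0,"wx":0,"wy":0,"wz":0},{"tx":0,"ty":0,"tz":0,"wx":0,"wy":0,"wz":0},{"tx":0,"ty":0,"tz":0,"wx":0,"wy":0,"wz":0}]' --jaw 0

```text
t: 6.65
tool_pos: [0.5659, -0.2106, 0.0779]
tool_rot: [[0.0, 0.18, 0.984], [-0.001, 0.984, -0.18], [-1.0, -0.001, 0.0]]
force: [-2.3, -2.4, 4.8]
opening: 0.0405
```

>>> arm_command --increments '[{"tx":0,"ty":0,"tz":0,"wx":0,"wy":0,"wz":0},{"tx":0,"ty":0,"tz":0,"wx":0,"wy":0,"wz":0}]'

```text
t: 6.85
tool_pos: [0.566, -0.2106, 0.0779]
tool_rot: [[0.0, 0.18, 0.984], [-0.001, 0.984, -0.18], [-1.0, -0.001, 0.0]]
force: [-1.7, -3.5, 5.0]
opening: 0.0407
```

Centred. Next: lift 14 mm.

>>> arm_command --increments '[{"tx":-0.14,"ty":0,"tz":0,"wx":0,"wy":0,"wz":0},{"tx":-0.14,"ty":0,"tz":0,"wx":0,"wy":0,"wz":0},{"tx":-0.14,"ty":0,"tz":0,"wx":0,"wy":0,"wz":0},{"tx":-0.14,"ty":0,"tz":0,"wx":0,"wy":0,"wz":0},{"tx":0,"ty":0,"tz":0,"wx":0,"wy":0,"wz":0}]'

```text
t: 7.35
tool_pos: [0.5657, -0.2104, 0.0908]
tool_rot: [[-0.001, 0.18, 0.984], [-0.0, 0.984, -0.18], [-1.0, -0.0, -0.001]]
force: [1.2, -5.4, -9.0]
opening: 0.0402
```

```bash
python3 plan.py .566 -.2098 .0919 1.3887; python3 - <<'E'
from h import *
im=capture('side');save('s4',im,(270,220,430,380),3.5)
im=capture('wrist');save('w4',im)
E
```

```text
t 7.35 pos [ 0.5657 -0.2104  0.0908] opening 0.0402 F [ 1.1765 -5.3918 -8.9505] | rot [ 0.0087 -0.0059  0.0035] = 1 x [ 0.0087 -0.0059  0.0035] | trans [-0.0434  0.0267  0.0079] = 1 x [-0.0434  0.0267  0.0079]
```

View pics/s4.png

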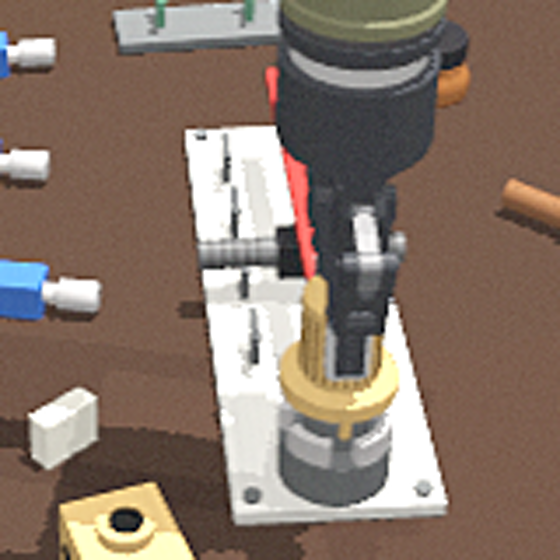

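View pics/w4.png

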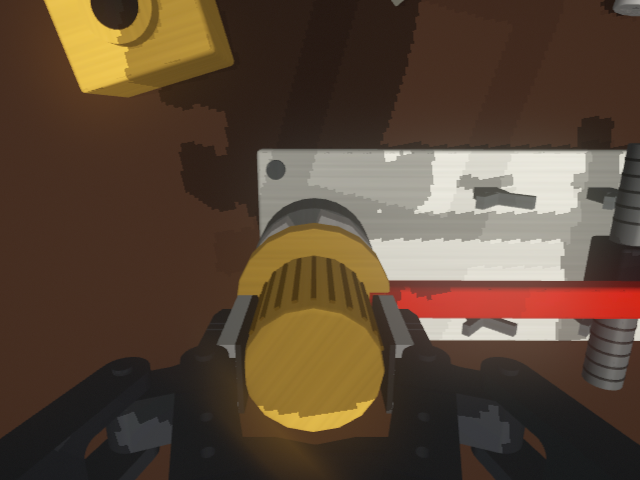

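>>> arm_command --increments '[{"tx":0,"ty":0,"tz":0,"wx":0.89,"wy":0,"wz":0},{"tx":0,"ty":0,"tz":0,"wx":0.89,"wy":0,"wz":0},{"tx":0,"ty":0,"tz":0,"wx":0.89,"wy":0,"wz":0},{"tx":0,"ty":0,"tz":0,"wx":0.89,"wy":0,"wz":0},{"tx":0,"ty":0,"tz":0,"wx":0.89,"wy":0,"wz":0}]'

```text
t: 7.95
tool_pos: [0.566, -0.2101, 0.0905]
tool_rot: [[-0.0, 0.723, 0.691], [0.0, 0.691, -0.723], [-1.0, 0.0, -0.001]]
force: [1.2, -4.9, -8.2]
opening: 0.0407
```

>>> arm_command --increments '[{"tx":0,"ty":0,"tz":0,"wx":0.89,"wy":0,"wz":0},{"tx":0,"ty":0,"tz":0,"wx":0.89,"wy":0,"wz":0},{"tx":0,"ty":0,"tz":0,"wx":0.89,"wy":0,"wz":0},{"tx":0,"ty":0,"tz":0,"wx":0.89,"wy":0,"wz":0},{"tx":0,"ty":0,"tz":0,"wx":0.89,"wy":0,"wz":0}]'

```text
t: 8.45
tool_pos: [0.5665, -0.21, 0.0907]
tool_rot: [[0.001, 0.99, 0.141], [0.0, 0.141, -0.99], [-1.0, 0.001, -0.0]]
force: [1.7, -3.5, -9.3]
opening: 0.0403
```

>>> arm_command --increments '[{"tx":0,"ty":0,"tz":0,"wx":0.89,"wy":0,"wz":0},{"tx":0,"ty":0,"tz":0,"wx":0,"wy":0,"wz":0},{"tx":0,"ty":0,"tz":0,"wx":0,"wy":0,"wz":0}]'

```text
t: 8.75
tool_pos: [0.5666, -0.2101, 0.0911]
tool_rot: [[0.001, 1.0, 0.026], [0.0, 0.026, -1.0], [-1.0, 0.001, -0.0]]
force: [2.9, -2.7, -9.0]
opening: 0.0407
```

```bash
python3 plan.py .566 -.2098 .0779 0.0187; python3 - <<'E'
from h import *
im=capture('side');save('s5',im,(270,200,430,380),3.3)
im=capture('scene');save('c5',im,(180,160,400,340),3)
E
```

```text
t 8.75 pos [ 0.5666 -0.2101  0.0911] opening 0.0407 F [ 2.9396 -2.6769 -9.0472] | rot [ 0.049  -0.001  -0.0063] = 1 x [ 0.049  -0.001  -0.0063] | trans [ 0.5264 -0.0228 -0.0118] = 1 x [ 0.5264 -0.0228 -0.0118]
```

View pics/s5.png

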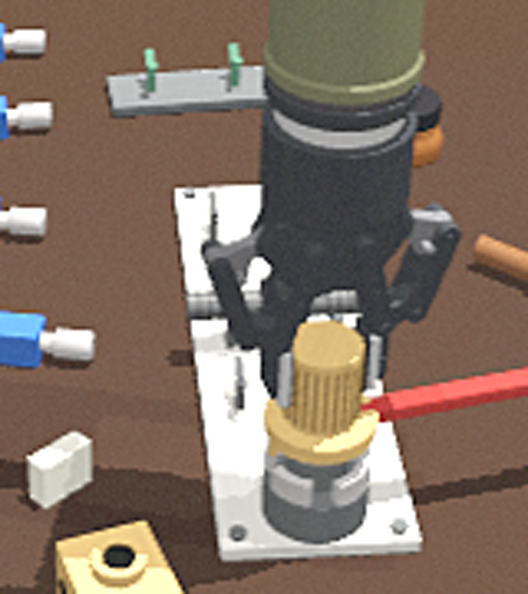

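View pics/c5.png

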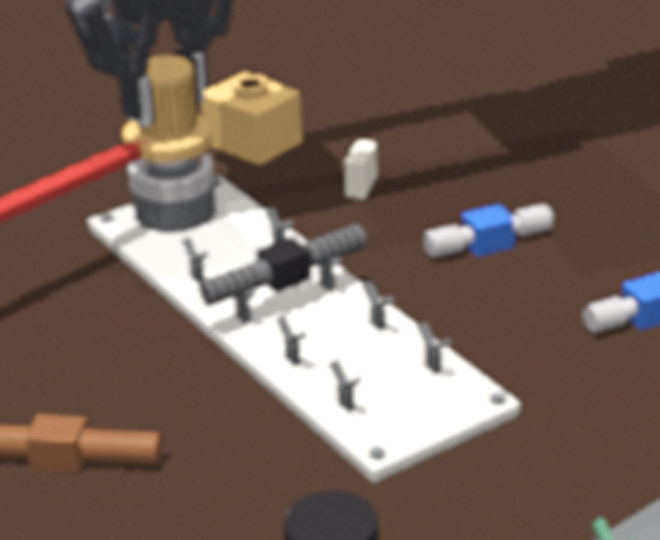

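The arm is swung fully aside and still lifted. Lowering to home, then opening.

>>> arm_command --increments '[{"tx":0.18,"ty":0,"tz":0,"wx":0.04,"wy":0,"wz":0},{"tx":0.18,"ty":0,"tz":0,"wx":0,"wy":0,"wz":0},{"tx":0.18,"ty":0,"tz":0,"wx":0,"wy":0,"wz":0},{"tx":0.04,"ty":0,"tz":0,"wx":0,"wy":0,"wz":0},{"tx":0,"ty":0,"tz":0,"wx":0,"wy":0,"wz":0}]'

```text
t: 9.35
tool_pos: [0.5666, -0.2102, 0.078]
tool_rot: [[0.002, 1.0, 0.017], [-0.0, 0.017, -1.0], [-1.0, 0.002, 0.001]]
force: [3.3, -1.5, 0.9]
opening: 0.0405
```

>>> arm_command --increments '[{"tx":0,"ty":0,"tz":0,"wx":0,"wy":0,"wz":0},{"tx":0,"ty":0,"tz":0,"wx":0,"wy":0,"wz":0},{"tx":0,"ty":0,"tz":0,"wx":0,"wy":0,"wz":0},{"tx":0,"ty":0,"tz":0,"wx":0,"wy":0,"wz":0}]' --jaw 0.9

```text
t: 9.75
tool_pos: [0.5652, -0.2096, 0.0769]
tool_rot: [[-0.001, 1.0, 0.017], [0.001, 0.017, -1.0], [-1.0, -0.001, -0.001]]
force: [0.6, 0.1, -0.2]
opening: 0.0772
```

```bash
python3 plan.py .566 -.2098 .0779 0.0187; python3 - <<'E'
from h import *
im=capture('side');save('s6',im,(270,200,430,380),3.3)
E
```

```text
t 9.75 pos [ 0.5652 -0.2096  0.0769] opening 0.0772 F [ 0.5929  0.1372 -0.2257] | rot [-0.0104 -0.0055  0.0098] = 1 x [-0.0104 -0.0055  0.0098] | trans [-0.041   0.0333  0.0068] = 1 x [-0.041   0.0333  0.0068]
```

View pics/s6.png

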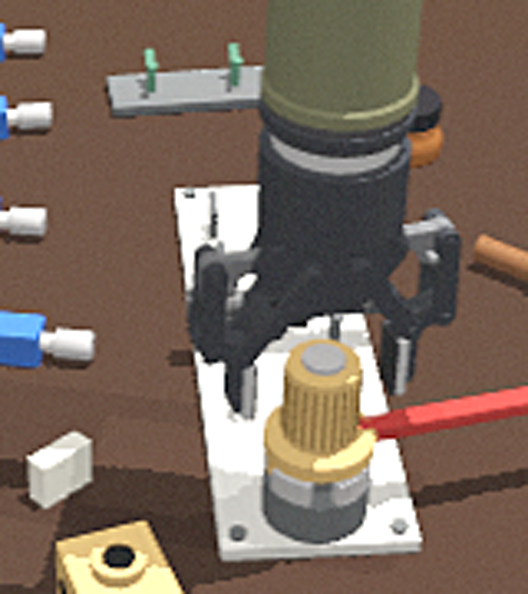

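The collar is home in the open notch: the arm points towards +x and the post top is visible again. Rising and heading for the lap.

>>> arm_command --increments '[{"tx":-0.9,"ty":0,"tz":0,"wx":0,"wy":0,"wz":0},{"tx":-0.9,"ty":0,"tz":0,"wx":0,"wy":0,"wz":0},{"tx":-0.9,"ty":0,"tz":0,"wx":0,"wy":0,"wz":0},{"tx":-0.9,"ty":0,"tz":0,"wx":0,"wy":0,"wz":0},{"tx":0,"ty":0,"tz":0,"wx":-0.98,"wy":0,"wz":0}]'

```text
t: 10.3
tool_pos: [0.5679, -0.211, 0.1706]
tool_rot: [[0.006, 0.988, 0.156], [-0.003, 0.156, -0.988], [-1.0, 0.005, 0.003]]
force: [-0.1, 0.1, 0.1]
opening: 0.077
```

>>> arm_command --increments '[{"tx":0,"ty":0,"tz":0,"wx":-0.98,"wy":0,"wz":0},{"tx":0,"ty":0,"tz":0,"wx":-0.98,"wy":0,"wz":0},{"tx":0,"ty":0,"tz":0,"wx":-0.98,"wy":0,"wz":0},{"tx":0,"ty":0,"tz":0,"wx":-0.98,"wy":0,"wz":0},{"tx":0,"ty":0,"tz":0,"wx":-0.98,"wy":0,"wz":0}]'

```text
t: 10.8
tool_pos: [0.5655, -0.2099, 0.1669]
tool_rot: [[-0.001, 0.665, 0.747], [0.0, 0.747, -0.665], [-1.0, -0.0, -0.001]]
force: [0.2, -0.0, 0.5]
opening: 0.0768
```

>>> arm_command --increments '[{"tx":0,"ty":0,"tz":0,"wx":-0.98,"wy":0,"wz":0},{"tx":0,"ty":0,"tz":0,"wx":-0.98,"wy":0,"wz":0},{"tx":0,"ty":0,"tz":0,"wx":-0.98,"wy":0,"wz":0},{"tx":0,"ty":0,"tz":0,"wx":-0.98,"wy":0,"wz":0},{"tx":0,"ty":0,"tz":0,"wx":0,"wy":0,"wz":0}]'

```text
t: 11.3
tool_pos: [0.5656, -0.21, 0.1669]
tool_rot: [[-0.001, 0.184, 0.983], [0.0, 0.983, -0.184], [-1.0, 0.0, -0.001]]
force: [-0.0, 1.2, 0.2]
opening: 0.0766
```

```bash
python3 plan.py .5932 -.0624 .12 1.3887
```

```text
t 11.30 pos [ 0.5656 -0.21    0.1669] opening 0.0766 F [-0.0068  1.1551  0.1897] | rot [-0.02   -0.005  -0.0015] = 1 x [-0.02   -0.005  -0.0015] | trans [1.8771 6.0044 0.0168] = 7 x [0.2682 0.8578 0.0024]
```

>>> arm_command --increments '[{"tx":0.27,"ty":0.86,"tz":0,"wx":-0.02,"wy":0,"wz":0},{"tx":0.27,"ty":0.86,"tz":0,"wx":0,"wy":0,"wz":0},{"tx":0.27,"ty":0.86,"tz":0,"wx":0,"wy":0,"wz":0},{"tx":0.27,"ty":0.86,"tz":0,"wx":0,"wy":0,"wz":0},{"tx":0.27,"ty":0.86,"tz":0,"wx":0,"wy":0,"wz":0}]' --jaw 0.65

```text
t: 11.8
tool_pos: [0.5854, -0.1035, 0.133]
tool_rot: [[-0.0, 0.185, 0.983], [0.0, 0.983, -0.185], [-1.0, 0.0, -0.0]]
force: [-0.4, -0.0, 0.2]
opening: 0.0552
```

>>> arm_command --increments '[{"tx":0.27,"ty":0.86,"tz":0,"wx":0,"wy":0,"wz":0},{"tx":0.27,"ty":0.86,"tz":0,"wx":0,"wy":0,"wz":0},{"tx":0,"ty":0,"tz":0,"wx":0,"wy":0,"wz":0},{"tx":0,"ty":0,"tz":0,"wx":0,"wy":0,"wz":0},{"tx":0,"ty":0,"tz":0,"wx":0,"wy":0,"wz":0}]'

```text
t: 12.3
tool_pos: [0.5934, -0.0628, 0.1201]
tool_rot: [[0.0, 0.183, 0.983], [-0.001, 0.983, -0.183], [-1.0, -0.0, 0.0]]
force: [-0.4, -0.5, -1.1]
opening: 0.0553
```

```bash
python3 plan.py .5932 -.0624 .032 1.3887; python3 - <<'E'
from h import *
c=cam('wrist');im=capture('wrist');save('w7',im)
print(proj(c,[[.5932,-.0624,.052]]))
E
```

```text
t 12.30 pos [ 0.5934 -0.0628  0.1201] opening 0.0553 F [-0.3516 -0.4976 -1.0595] | rot [-0.0126  0.0032  0.0035] = 1 x [-0.0126  0.0032  0.0035] | trans [ 3.5236  0.0155 -0.0113] = 4 x [ 0.8809  0.0039 -0.0028]
[[314.646 257.957]]
```

View pics/w7.png

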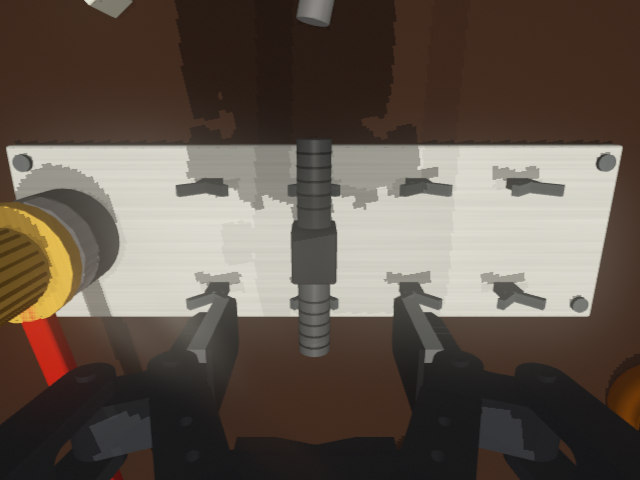

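Lap grip top face is centred at about (314,257), as predicted. Descending and gripping.

>>> arm_command --increments '[{"tx":0.88,"ty":0,"tz":0,"wx":0,"wy":0,"wz":0},{"tx":0.88,"ty":0,"tz":0,"wx":0,"wy":0,"wz":0},{"tx":0.88,"ty":0,"tz":0,"wx":0,"wy":0,"wz":0},{"tx":0.88,"ty":0,"tz":0,"wx":0,"wy":0,"wz":0},{"tx":0,"ty":0,"tz":0,"wx":0,"wy":0,"wz":0}]'

```text
t: 12.85
tool_pos: [0.5909, -0.0628, 0.0294]
tool_rot: [[-0.005, 0.183, 0.983], [0.001, 0.983, -0.183], [-1.0, -0.0, -0.006]]
force: [-1.5, -0.1, -0.1]
opening: 0.0557
```

>>> arm_command --increments '[{"tx":0,"ty":0,"tz":0,"wx":0,"wy":0,"wz":0},{"tx":0,"ty":0,"tz":0,"wx":0,"wy":0,"wz":0},{"tx":0,"ty":0,"tz":0,"wx":0,"wy":0,"wz":0},{"tx":0,"ty":0,"tz":0,"wx":0,"wy":0,"wz":0},{"tx":0,"ty":0,"tz":0,"wx":0,"wy":0,"wz":0}]' --jaw 0

```text
t: 13.35
tool_pos: [0.5944, -0.0636, 0.0335]
tool_rot: [[0.003, 0.181, 0.983], [-0.002, 0.983, -0.181], [-1.0, -0.002, 0.003]]
force: [-1.2, -5.6, 3.3]
opening: 0.0228
```

>>> arm_command --increments '[{"tx":0,"ty":0,"tz":0,"wx":0,"wy":0,"wz":0},{"tx":0,"ty":0,"tz":0,"wx":0,"wy":0,"wz":0}]'

```text
t: 13.55
tool_pos: [0.5943, -0.0636, 0.0335]
tool_rot: [[0.003, 0.181, 0.983], [-0.002, 0.983, -0.181], [-1.0, -0.002, 0.003]]
force: [-0.3, -5.9, 3.3]
opening: 0.0226
```

```bash
python3 plan.py .65 .13 .20 1.3887
```

```text
t 13.55 pos [ 0.5943 -0.0636  0.0335] opening 0.0226 F [-0.3007 -5.8788  3.336 ] | rot [0.     0.0231 0.0133] = 1 x [0.     0.0231 0.0133] | trans [-6.6596  8.0201  0.7868] = 9 x [-0.74    0.8911  0.0874]
```

>>> arm_command --increments '[{"tx":-0.4,"ty":0,"tz":0,"wx":0,"wy":0,"wz":0},{"tx":-0.8,"ty":0,"tz":0,"wx":0,"wy":0,"wz":0},{"tx":-0.8,"ty":0,"tz":0,"wx":0,"wy":0,"wz":0},{"tx":-0.8,"ty":0,"tz":0,"wx":0,"wy":0,"wz":0},{"tx":-0.5,"ty":0.8,"tz":0.08,"wx":0,"wy":0,"wz":0}]'

```text
t: 14.05
tool_pos: [0.5991, -0.0439, 0.1166]
tool_rot: [[0.002, 0.184, 0.983], [-0.0, 0.983, -0.184], [-1.0, -0.0, 0.002]]
force: [0.7, -0.0, -2.7]
opening: 0.0231
```

>>> arm_command --increments '[{"tx":-0.5,"ty":0.8,"tz":0.08,"wx":0,"wy":0,"wz":0},{"tx":-0.5,"ty":0.8,"tz":0.08,"wx":0,"wy":0,"wz":0},{"tx":-0.5,"ty":0.8,"tz":0.08,"wx":0,"wy":0,"wz":0},{"tx":-0.5,"ty":0.8,"tz":0.08,"wx":0,"wy":0,"wz":0},{"tx":-0.5,"ty":0.8,"tz":0.08,"wx":0,"wy":0,"wz":0}]'

```text
t: 14.55
tool_pos: [0.6265, 0.0553, 0.178]
tool_rot: [[0.0, 0.181, 0.983], [0.001, 0.983, -0.181], [-1.0, 0.001, -0.0]]
force: [0.2, -0.0, -2.4]
opening: 0.0224
```

>>> arm_command --increments '[{"tx":-0.5,"ty":0.8,"tz":0.08,"wx":0,"wy":0,"wz":0},{"tx":-0.5,"ty":0.8,"tz":0.08,"wx":0,"wy":0,"wz":0},{"tx":0,"ty":0.8,"tz":0.08,"wx":0,"wy":0,"wz":0},{"tx":0,"ty":0,"tz":0,"wx":0,"wy":0,"wz":0},{"tx":0,"ty":0,"tz":0,"wx":0,"wy":0,"wz":0}]'

```text
t: 15.05
tool_pos: [0.6428, 0.1123, 0.2011]
tool_rot: [[-0.002, 0.18, 0.984], [-0.0, 0.984, -0.18], [-1.0, -0.001, -0.002]]
force: [0.2, 0.8, -2.3]
opening: 0.0227
```

```bash
python3 - <<'E'
from h import *
c=cam('wrist');im=capture('wrist');save('w8',im);np.savez('w8.npz',K=c[0],E=c[1])
s=get_state();print(s['t'],s['tool_pos'],s['opening'])
E
```

```text
15.1 [0.6427 0.1116 0.2009] 0.0225359599636496
```

View pics/w8.png

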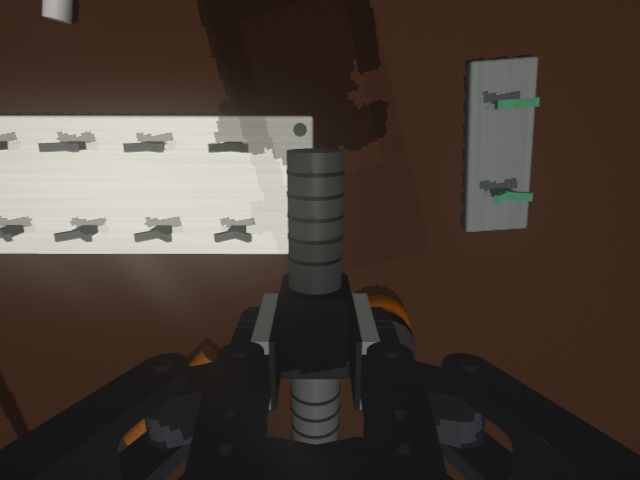

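```bash
python3 - <<'E'
import cv2;im=cv2.imread('pics/w8.png');cv2.imwrite('pics/w8c.png',cv2.resize(im[45:245,450:550],None,fx=3,fy=3,interpolation=cv2.INTER_CUBIC))
E
```

```text
(no output)
```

View pics/w8c.png

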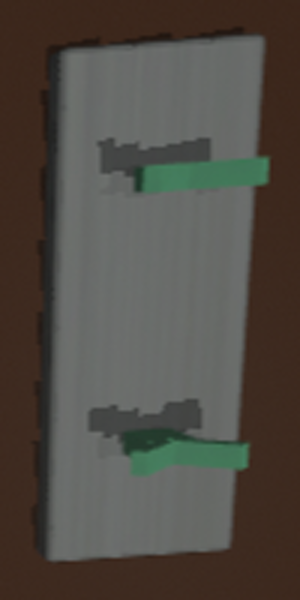

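```bash
python3 - <<'E'
from h import *
d=np.load('w8.npz');c=(d['K'],d['E'])
f=lambda q:np.array(q)/3.+[450,45]
P=onz(*c,f([[63,49],[265,36],[231,548],[48,560]]),.01);print(P,[np.linalg.norm(P[i]-P[(i+1)%4]) for i in range(4)])
ce=P.mean(0);ax=P[2]-P[1]+P[3]-P[0];yaw=np.arctan2(ax[1],ax[0]);print(ce,yaw,yaw+np.pi/2)
V=onz(*c,f([[138,166],[268,157],[133,453],[248,445]]),.039);print(V,V.mean(0), np.linalg.norm(V[0]-V[1]),np.linalg.norm(V[2]-V[3]),np.linalg.norm(V[0]-V[2]))
print('rack corner check',onz(*c,[[312.5,117]],.01))
E
```

```text
[[0.5551 0.2443 0.01  ]
 [0.561  0.2927 0.01  ]
 [0.6886 0.2789 0.01  ]
 [0.6831 0.23   0.01  ]] [np.float64(0.04869334146500336), np.float64(0.1283703198432833), np.float64(0.04916222517501742), np.float64(0.1287805717606727)]
[0.622  0.2615 0.01  ] -0.10934717885886537 1.4614491479360312
[[0.5844 0.2488 0.039 ]
 [0.5878 0.2779 0.039 ]
 [0.6504 0.2434 0.039 ]
 [0.6534 0.2708 0.039 ]] [0.619  0.2602 0.039 ] 0.029293660785155894 0.027541597865043333 0.0662274314168148
rack corner check [[0.5727 0.1237 0.01  ]]
```

```bash
python3 plan.py .6225 .261 .11 1.4614
```

```text
t 15.10 pos [0.6427 0.1116 0.2009] opening 0.0225 F [ 0.0917 -0.716  -2.4234] | rot [-0.5198 -0.0147  0.0061] = 1 x [-0.5198 -0.0147  0.0061] | trans [ 3.6364  5.852  -1.4556] = 6 x [ 0.6061  0.9753 -0.2426]
```

>>> arm_command --increments '[{"tx":0,"ty":0,"tz":0,"wx":-0.52,"wy":0,"wz":0},{"tx":0.45,"ty":0.73,"tz":-0.18,"wx":0,"wy":0,"wz":0},{"tx":0.45,"ty":0.73,"tz":-0.18,"wx":0,"wy":0,"wz":0},{"tx":0.45,"ty":0.73,"tz":-0.18,"wx":0,"wy":0,"wz":0},{"tx":0.45,"ty":0.73,"tz":-0.18,"wx":0,"wy":0,"wz":0}]'

```text
t: 15.6
tool_pos: [0.6327, 0.188, 0.1551]
tool_rot: [[-0.002, 0.11, 0.994], [-0.0, 0.994, -0.11], [-1.0, -0.0, -0.002]]
force: [-0.5, -0.2, -3.3]
opening: 0.0224
```

>>> arm_command --increments '[{"tx":0.45,"ty":0.73,"tz":-0.18,"wx":0,"wy":0,"wz":0},{"tx":0.45,"ty":0.73,"tz":-0.18,"wx":0,"wy":0,"wz":0},{"tx":0.45,"ty":0.73,"tz":-0.18,"wx":0,"wy":0,"wz":0},{"tx":0.45,"ty":0.73,"tz":-0.18,"wx":0,"wy":0,"wz":0},{"tx":0,"ty":0,"tz":0,"wx":0,"wy":0,"wz":0}]'

```text
t: 16.1
tool_pos: [0.622, 0.2637, 0.1094]
tool_rot: [[-0.003, 0.107, 0.994], [0.0, 0.994, -0.107], [-1.0, -0.0, -0.003]]
force: [0.0, -0.3, -2.6]
opening: 0.0232
```

>>> arm_command --increments '[{"tx":0,"ty":0,"tz":0,"wx":0,"wy":0,"wz":0},{"tx":0,"ty":0,"tz":0,"wx":0,"wy":0,"wz":0},{"tx":0,"ty":0,"tz":0,"wx":0,"wy":0,"wz":0}]'

```text
t: 16.4
tool_pos: [0.6245, 0.2601, 0.1125]
tool_rot: [[0.001, 0.111, 0.994], [0.0, 0.994, -0.111], [-1.0, 0.0, 0.001]]
force: [-0.5, -0.5, -1.9]
opening: 0.0225
```

```bash
python3 plan.py .6225 .261 .034 1.4614;python3 - <<'E'
from h import *
im=capture('wrist');save('w9',im)
E
```

```text
t 16.40 pos [0.6245 0.2601 0.1125] opening 0.0225 F [-0.5234 -0.5499 -1.9475] | rot [-0.0096  0.0091 -0.0017] = 1 x [-0.0096  0.0091 -0.0017] | trans [ 3.1403  0.0275 -0.0851] = 4 x [ 0.7851  0.0069 -0.0213]
```

View pics/w9.png

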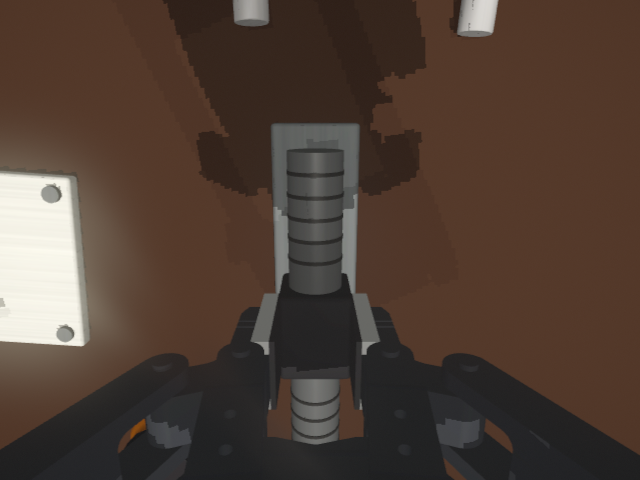

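Lap (u≈316) and stand plate (272–358) are aligned. Lowering.

>>> arm_command --increments '[{"tx":0.75,"ty":0.02,"tz":-0.08,"wx":0,"wy":0,"wz":0},{"tx":0.75,"ty":0,"tz":0,"wx":0,"wy":0,"wz":0},{"tx":0.7,"ty":0,"tz":0,"wx":0,"wy":0,"wz":0},{"tx":0.4,"ty":0,"tz":0,"wx":0,"wy":0,"wz":0},{"tx":0.3,"ty":0,"tz":0,"wx":0,"wy":0,"wz":0}]'

```text
t: 16.95
tool_pos: [0.622, 0.2609, 0.0388]
tool_rot: [[-0.0, 0.11, 0.994], [-0.0, 0.994, -0.11], [-1.0, -0.0, -0.0]]
force: [-0.9, -1.0, -1.6]
opening: 0.0229
```

>>> arm_command --increments '[{"tx":0.18,"ty":0,"tz":0,"wx":0,"wy":0,"wz":0},{"tx":0,"ty":0,"tz":0,"wx":0,"wy":0,"wz":0},{"tx":0,"ty":0,"tz":0,"wx":0,"wy":0,"wz":0},{"tx":0,"ty":0,"tz":0,"wx":0,"wy":0,"wz":0}]'

```text
t: 17.35
tool_pos: [0.6224, 0.2616, 0.0356]
tool_rot: [[0.001, 0.11, 0.994], [0.0, 0.994, -0.11], [-1.0, 0.001, 0.001]]
force: [-0.3, -0.2, -2.2]
opening: 0.0227
```

>>> arm_command --increments '[{"tx":0.06,"ty":0,"tz":0,"wx":0,"wy":0,"wz":0},{"tx":0,"ty":0,"tz":0,"wx":0,"wy":0,"wz":0},{"tx":0,"ty":0,"tz":0,"wx":0,"wy":0,"wz":0}]'

```text
t: 17.65
tool_pos: [0.6226, 0.2613, 0.0344]
tool_rot: [[0.002, 0.11, 0.994], [0.0, 0.994, -0.11], [-1.0, 0.0, 0.002]]
force: [-0.5, -1.8, 5.1]
opening: 0.0228
```

>>> arm_command --increments '[{"tx":0,"ty":0,"tz":0,"wx":0,"wy":0,"wz":0},{"tx":0,"ty":0,"tz":0,"wx":0,"wy":0,"wz":0},{"tx":0,"ty":0,"tz":0,"wx":0,"wy":0,"wz":0},{"tx":-0.4,"ty":0,"tz":0,"wx":0,"wy":0,"wz":0},{"tx":-0.8,"ty":0,"tz":0,"wx":0,"wy":0,"wz":0}]' --jaw 0.6

```text
t: 18.15
tool_pos: [0.6204, 0.261, 0.0621]
tool_rot: [[-0.004, 0.11, 0.994], [-0.001, 0.994, -0.11], [-1.0, -0.002, -0.004]]
force: [0.2, 0.9, 0.6]
opening: 0.0515
```

>>> arm_command --increments '[{"tx":-0.9,"ty":0,"tz":0,"wx":0,"wy":0,"wz":0},{"tx":-0.9,"ty":0,"tz":0,"wx":0,"wy":0,"wz":0},{"tx":-0.9,"ty":0,"tz":0,"wx":0,"wy":0,"wz":0},{"tx":-0.9,"ty":0,"tz":0,"wx":0,"wy":0,"wz":0},{"tx":0,"ty":0,"tz":0,"wx":0,"wy":0,"wz":0}]'

```text
t: 18.65
tool_pos: [0.6245, 0.2624, 0.1579]
tool_rot: [[0.008, 0.11, 0.994], [0.003, 0.994, -0.11], [-1.0, 0.004, 0.007]]
force: [0.5, 0.4, -0.3]
opening: 0.0514
```

```bash
python3 - <<'E'
from h import *
c=cam('wrist');im=capture('wrist');save('w10',im);np.savez('w10.npz',K=c[0],E=c[1])
s=get_state();print(s['t'],s['tool_pos'],s['force'])
e=np.array([np.cos(-.1093),np.sin(-.1093),0])
print(proj(c,[np.array([.622,.261,.049])+k*e for k in(-.06,0,.06)]))
E
```

```text
18.7 [0.6233 0.262  0.1558] [-0.1863  0.0274  0.4167]
[[310.1149 131.3074]
 [310.4537 232.2046]
 [310.7508 320.6766]]
```

View pics/w10.png

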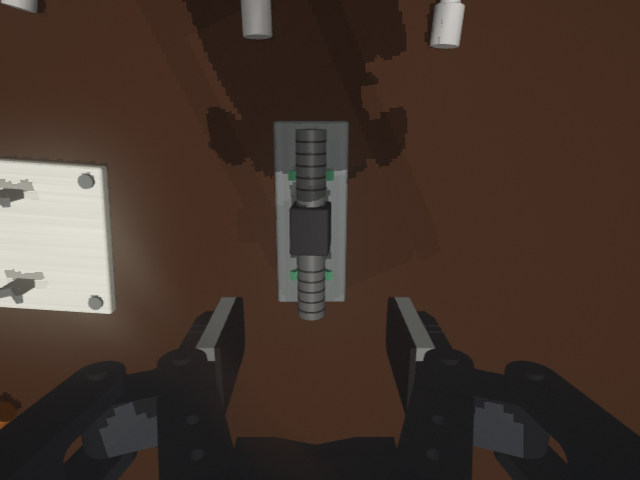

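The lap is seated: its ends at v≈130 and 318 match the prediction of 131 and 321. Now to survey the spools.

```bash
python3 plan.py .51 .17 .27 1.4614
```

```text
t 18.70 pos [0.6233 0.262  0.1558] opening 0.0510 F [-0.1863  0.0274  0.4167] | rot [-0.0029  0.031  -0.0155] = 1 x [-0.0029  0.031  -0.0155] | trans [-4.5675 -4.1521 -4.1034] = 6 x [-0.7612 -0.692  -0.6839]
```

>>> arm_command --increments '[{"tx":-0.76,"ty":-0.69,"tz":-0.68,"wx":0,"wy":0,"wz":0},{"tx":-0.76,"ty":-0.69,"tz":-0.68,"wx":0,"wy":0,"wz":0},{"tx":-0.76,"ty":-0.69,"tz":-0.68,"wx":0,"wy":0,"wz":0},{"tx":-0.76,"ty":-0.69,"tz":-0.68,"wx":0,"wy":0,"wz":0},{"tx":-0.76,"ty":-0.69,"tz":-0.68,"wx":0,"wy":0,"wz":0}]'

```text
t: 19.2
tool_pos: [0.5263, 0.1842, 0.2475]
tool_rot: [[-0.003, 0.109, 0.994], [-0.001, 0.994, -0.109], [-1.0, -0.001, -0.003]]
force: [0.9, -0.2, -0.0]
opening: 0.051
```

>>> arm_command --increments '[{"tx":-0.76,"ty":-0.69,"tz":-0.68,"wx":0,"wy":0,"wz":0},{"tx":0,"ty":0,"tz":0,"wx":0,"wy":0,"wz":0},{"tx":0,"ty":0,"tz":0,"wx":0,"wy":0,"wz":0},{"tx":0,"ty":0,"tz":0,"wx":0,"wy":0,"wz":0},{"tx":0,"ty":0,"tz":0,"wx":0,"wy":0,"wz":0}]'

```text
t: 19.7
tool_pos: [0.5093, 0.1701, 0.2659]
tool_rot: [[-0.002, 0.109, 0.994], [-0.0, 0.994, -0.109], [-1.0, -0.001, -0.002]]
force: [-0.2, -0.7, 0.8]
opening: 0.0509
```

```bash
cat > spools.py <<'E'
from h import *
import sys
c=cam('wrist');im=capture('wrist');save(sys.argv[1],im)
s=get_state();print('t %.2f'%s['t'],s['tool_pos'])
H=hsv(im)
m=(H[...,0]>98)&(H[...,0]<120)&(H[...,1]>150)&(H[...,2]>60)
w=(H[...,1]<45)&(H[...,2]>95)
for ce,st,bm in blobs(m,150):
    p=onz(*c,ce,.020)[0]
    # whole spool: white parts near + blue, fit line through white lands' centroids on plane z~.012
    near=cv2.dilate(bm.astype(np.uint8),np.ones((9,9)))
    ends=[]
    for c2,s2,m2 in blobs(w,60):
        if np.linalg.norm(onz(*c,c2,.012)[0]-p)<.06:ends.append((onz(*c,c2,.014)[0],s2[4]))
    print('sleeve px',ce,st,'->',p[:2],'ends',[(e[0][:2].round(4),int(e[1])) for e in ends])
    if len(ends)==2:
        d=ends[0][0]-ends[1][0];a=np.arctan2(d[1],d[0]);print('   mid',(ends[0][0]+ends[1][0])[:2]/2,'axis',(a+np.pi/2)%np.pi-np.pi/2,'len',np.linalg.norm(d))
E
python3 spools.py w11
```

```text
t 19.75 [0.5093 0.1701 0.266 ]
sleeve px [243.6739 112.804 ] [ 226   93   36   40 1061] -> [0.4284 0.1167] ends [(array([0.3979, 0.1271]), 652), (array([0.459 , 0.1049]), 632)]
   mid [0.4284 0.116 ] axis -0.3487959608905875 len 0.06502392165785298
sleeve px [391.8275 129.8087] [ 377  113   31   35 1061] -> [0.457  0.2447] ends [(array([0.4247, 0.2488]), 664), (array([0.4897, 0.2427]), 604)]
   mid [0.4572 0.2457] axis -0.09330986278916509 len 0.0652651126939746
sleeve px [ 90.503  135.1672] [  70  115   42   41 1316] -> [ 0.4324 -0.0214] ends [(array([ 0.4021, -0.0122]), 736), (array([ 0.4631, -0.0372]), 635)]
   mid [ 0.4326 -0.0247] axis -0.3892117003801516 len 0.0659477227874017
sleeve px [523.815  135.8475] [ 503  119   43   36 1292] -> [0.4749 0.3609] ends [(array([0.4434, 0.3697]), 713), (array([0.5078, 0.3587]), 623)]
   mid [0.4756 0.3642] axis -0.1693607911357926 len 0.06529394484455586
```

View pics/w11.png

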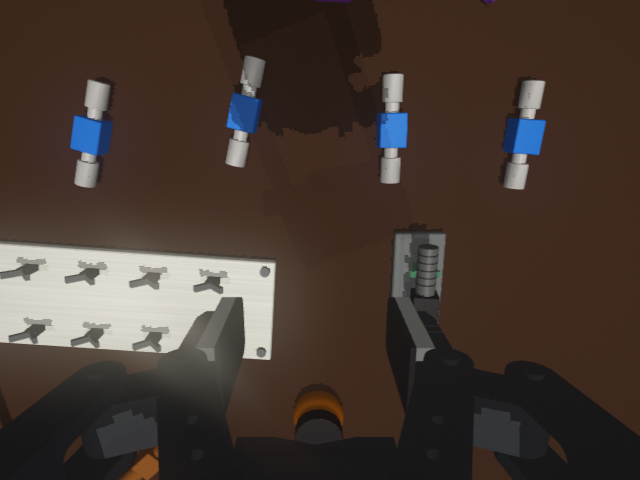

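Four spools seen at px (91,135), (244,113), (392,130) and (524,136), on the bench; the purple ones are out of frame at the top. Picking the first one, at (0.4326,-0.0245), for rest0.

```bash
python3 plan.py .4328 -.0242 .12 1.1816 .03
```

```text
t 19.75 pos [0.5093 0.1701 0.266 ] opening 0.0511 F [ 0.6223 -0.0543 -1.5809] | rot [ 2.0039 -0.0139  0.0065] = 3 x [ 0.668  -0.0046  0.0022] | trans [ 5.8386 -8.351   0.1177] = 9 x [ 0.6487 -0.9279  0.0131]
```

>>> arm_command --increments '[{"tx":0,"ty":0,"tz":0,"wx":0.67,"wy":0,"wz":0},{"tx":0,"ty":0,"tz":0,"wx":0.67,"wy":0,"wz":0},{"tx":0,"ty":0,"tz":0,"wx":0.66,"wy":0,"wz":0},{"tx":0.65,"ty":-0.93,"tz":0.01,"wx":0,"wy":0,"wz":0},{"tx":0.65,"ty":-0.93,"tz":0.01,"wx":0,"wy":0,"wz":0}]'

```text
t: 20.25
tool_pos: [0.4927, 0.1268, 0.234]
tool_rot: [[0.0, 0.378, 0.926], [0.0, 0.926, -0.378], [-1.0, 0.0, 0.0]]
force: [0.1, -0.4, -0.1]
opening: 0.051
```

>>> arm_command --increments '[{"tx":0.65,"ty":-0.93,"tz":0.01,"wx":0,"wy":0,"wz":0},{"tx":0.65,"ty":-0.93,"tz":0.01,"wx":0,"wy":0,"wz":0},{"tx":0.65,"ty":-0.93,"tz":0.01,"wx":0,"wy":0,"wz":0},{"tx":0.65,"ty":-0.93,"tz":0.01,"wx":0,"wy":0,"wz":0},{"tx":0.65,"ty":-0.93,"tz":0.01,"wx":0,"wy":0,"wz":0}]'

```text
t: 20.75
tool_pos: [0.4489, 0.0179, 0.1524]
tool_rot: [[-0.001, 0.379, 0.925], [0.0, 0.925, -0.379], [-1.0, -0.0, -0.001]]
force: [0.7, 1.0, -0.5]
opening: 0.0513
```

>>> arm_command --increments '[{"tx":0.65,"ty":-0.93,"tz":0.01,"wx":0,"wy":0,"wz":0},{"tx":0.65,"ty":-0.91,"tz":0.04,"wx":0,"wy":0,"wz":0},{"tx":0,"ty":0,"tz":0,"wx":0,"wy":0,"wz":0},{"tx":0,"ty":0,"tz":0,"wx":0,"wy":0,"wz":0},{"tx":0,"ty":0,"tz":0,"wx":0,"wy":0,"wz":0}]'

```text
t: 21.25
tool_pos: [0.4341, -0.024, 0.1215]
tool_rot: [[0.001, 0.379, 0.925], [0.0, 0.925, -0.379], [-1.0, 0.001, 0.001]]
force: [0.2, 0.5, 0.1]
opening: 0.0512
```

```bash
python3 spools.py w12; python3 plan.py .4328 -.0242 .006 1.1816
```

```text
t 21.30 [ 0.4341 -0.0239  0.1217]
sleeve px [537.3852 140.0064] [ 506  113   65   56 3263] -> [0.4272 0.1138] ends [(array([0.3976, 0.1274]), 1997), (array([0.4594, 0.1048]), 1620)]
   mid [0.4285 0.1161] axis -0.35145002766084765 len 0.0657528892452432
sleeve px [312.8254 236.144 ] [ 293  207   41   56 2125] -> [ 0.4312 -0.0238] ends [(array([ 0.4021, -0.0117]), 1480), (array([ 0.4638, -0.037 ]), 1240)]
   mid [ 0.433  -0.0244] axis -0.38929179486228627 len 0.06671254443536889
t 21.30 pos [ 0.4341 -0.0239  0.1217] opening 0.0513 F [ 0.0085 -0.3629 -0.4676] | rot [ 0.0063  0.0114 -0.0054] = 1 x [ 0.0063  0.0114 -0.0054] | trans [ 4.6264 -0.0292 -0.0444] = 5 x [ 0.9253 -0.0058 -0.0089]
```

View pics/w12.png

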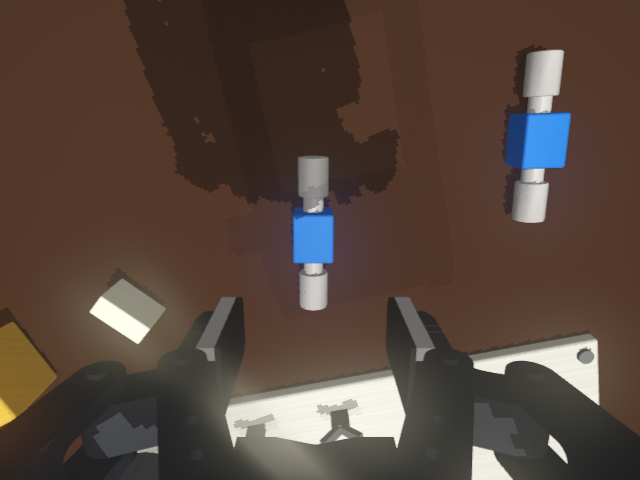

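>>> arm_command --increments '[{"tx":0.95,"ty":-0.02,"tz":-0.04,"wx":0,"wy":0,"wz":0},{"tx":0.95,"ty":0,"tz":0,"wx":0,"wy":0,"wz":0},{"tx":0.95,"ty":0,"tz":0,"wx":0,"wy":0,"wz":0},{"tx":0.9,"ty":0,"tz":0,"wx":0,"wy":0,"wz":0},{"tx":0.5,"ty":0,"tz":0,"wx":0,"wy":0,"wz":0}]'

```text
t: 21.8
tool_pos: [0.4322, -0.0238, 0.014]
tool_rot: [[-0.0, 0.378, 0.926], [0.0, 0.926, -0.378], [-1.0, 0.0, -0.0]]
force: [0.5, 0.5, 0.3]
opening: 0.051
```

>>> arm_command --increments '[{"tx":0.3,"ty":0,"tz":0,"wx":0,"wy":0,"wz":0},{"tx":0,"ty":0,"tz":0,"wx":0,"wy":0,"wz":0},{"tx":0,"ty":0,"tz":0,"wx":0,"wy":0,"wz":0}]'

```text
t: 22.1
tool_pos: [0.4325, -0.0244, 0.0078]
tool_rot: [[0.001, 0.379, 0.926], [-0.0, 0.926, -0.379], [-1.0, 0.0, 0.001]]
force: [-0.1, -0.4, 0.3]
opening: 0.0506
```

>>> arm_command --increments '[{"tx":0,"ty":0,"tz":0,"wx":0,"wy":0,"wz":0},{"tx":0,"ty":0,"tz":0,"wx":0,"wy":0,"wz":0},{"tx":0,"ty":0,"tz":0,"wx":0,"wy":0,"wz":0},{"tx":0,"ty":0,"tz":0,"wx":0,"wy":0,"wz":0},{"tx":0,"ty":0,"tz":0,"wx":0,"wy":0,"wz":0}]' --jaw 0

```text
t: 22.6
tool_pos: [0.4324, -0.0247, 0.0083]
tool_rot: [[0.002, 0.38, 0.925], [-0.0, 0.925, -0.38], [-1.0, 0.001, 0.002]]
force: [-1.1, 0.9, 4.6]
opening: 0.0225
```

>>> arm_command --increments '[{"tx":-0.4,"ty":0,"tz":0,"wx":0,"wy":0,"wz":0},{"tx":-0.9,"ty":0,"tz":0,"wx":0,"wy":0,"wz":0},{"tx":-0.9,"ty":0,"tz":0,"wx":0,"wy":0,"wz":0},{"tx":-0.9,"ty":0,"tz":0,"wx":0,"wy":0,"wz":0},{"tx":-0.9,"ty":0,"tz":0,"wx":0,"wy":0,"wz":0}]'

```text
t: 23.1
tool_pos: [0.4312, -0.0247, 0.1089]
tool_rot: [[0.0, 0.379, 0.925], [-0.0, 0.925, -0.379], [-1.0, -0.0, 0.0]]
force: [0.7, 0.2, -1.0]
opening: 0.0223
```

>>> arm_command --increments '[{"tx":0,"ty":0,"tz":0,"wx":-0.74,"wy":0,"wz":0},{"tx":0,"ty":0,"tz":0,"wx":-0.74,"wy":0,"wz":0},{"tx":0,"ty":0,"tz":0,"wx":0,"wy":0,"wz":0}]'

```text
t: 23.4
tool_pos: [0.4315, -0.0247, 0.1082]
tool_rot: [[0.001, 0.181, 0.983], [-0.0, 0.983, -0.181], [-1.0, -0.0, 0.001]]
force: [-1.0, 0.1, -1.5]
opening: 0.0224
```

```bash
python3 plan.py .5823 -.1214 .11 1.3887 .03
```

```text
t 23.40 pos [ 0.4315 -0.0247  0.1082] opening 0.0224 F [-0.9991  0.0606 -1.4819] | rot [-0.0014  0.007   0.0003] = 1 x [-0.0014  0.007   0.0003] | trans [-0.0708 -2.7113  6.6341] = 7 x [-0.0101 -0.3873  0.9477]
```

>>> arm_command --increments '[{"tx":-0.01,"ty":-0.39,"tz":0.95,"wx":0,"wy":0,"wz":0},{"tx":-0.01,"ty":-0.39,"tz":0.95,"wx":0,"wy":0,"wz":0},{"tx":-0.01,"ty":-0.39,"tz":0.95,"wx":0,"wy":0,"wz":0},{"tx":-0.01,"ty":-0.39,"tz":0.95,"wx":0,"wy":0,"wz":0},{"tx":-0.01,"ty":-0.39,"tz":0.95,"wx":0,"wy":0,"wz":0}]'

```text
t: 23.9
tool_pos: [0.5399, -0.0947, 0.1086]
tool_rot: [[-0.001, 0.184, 0.983], [0.0, 0.983, -0.184], [-1.0, 0.0, -0.001]]
force: [0.5, 0.1, -2.5]
opening: 0.0224
```

>>> arm_command --increments '[{"tx":-0.01,"ty":-0.39,"tz":0.95,"wx":0,"wy":0,"wz":0},{"tx":-0.01,"ty":-0.38,"tz":0.95,"wx":0,"wy":0,"wz":0},{"tx":0,"ty":0,"tz":0,"wx":0,"wy":0,"wz":0},{"tx":0,"ty":0,"tz":0,"wx":0,"wy":0,"wz":0},{"tx":0,"ty":0,"tz":0,"wx":0,"wy":0,"wz":0}]'

```text
t: 24.4
tool_pos: [0.5813, -0.1211, 0.1087]
tool_rot: [[-0.002, 0.182, 0.983], [0.001, 0.983, -0.182], [-1.0, 0.0, -0.002]]
force: [0.5, 1.0, -1.5]
opening: 0.0224
```

```bash
python3 plan.py .5823 -.1214 .0365 1.3887 .03;python3 - <<'E'
from h import *
im=capture('wrist');save('w13',im)
E
```

```text
t 24.40 pos [ 0.5813 -0.1211  0.1087] opening 0.0224 F [ 0.4687  0.9898 -1.4993] | rot [-0.01   -0.0177 -0.0027] = 1 x [-0.01   -0.0177 -0.0027] | trans [ 2.8867 -0.0058  0.0431] = 3 x [ 0.9622 -0.0019  0.0144]
```

View pics/w13.png

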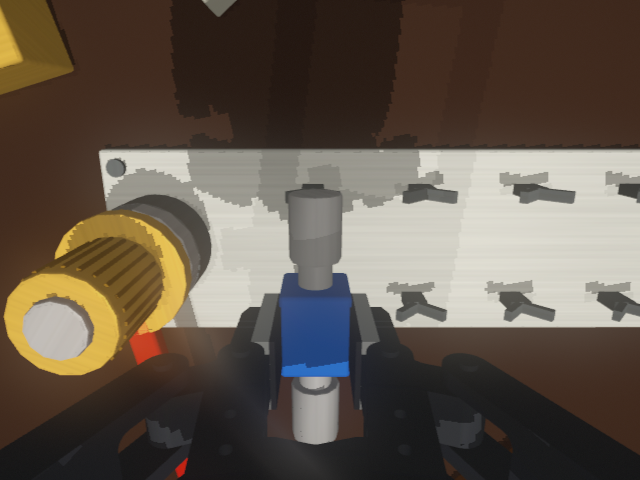

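>>> arm_command --increments '[{"tx":0.75,"ty":0,"tz":0.03,"wx":0,"wy":0,"wz":0},{"tx":0.75,"ty":0,"tz":0,"wx":0,"wy":0,"wz":0},{"tx":0.6,"ty":0,"tz":0,"wx":0,"wy":0,"wz":0},{"tx":0.4,"ty":0,"tz":0,"wx":0,"wy":0,"wz":0},{"tx":0.25,"ty":0,"tz":0,"wx":0,"wy":0,"wz":0}]'

```text
t: 24.95
tool_pos: [0.5826, -0.1213, 0.0396]
tool_rot: [[-0.001, 0.181, 0.983], [0.0, 0.983, -0.181], [-1.0, 0.0, -0.002]]
force: [0.2, 0.9, -1.8]
opening: 0.0224
```

>>> arm_command --increments '[{"tx":0.08,"ty":0,"tz":0,"wx":0,"wy":0,"wz":0},{"tx":0,"ty":0,"tz":0,"wx":0,"wy":0,"wz":0},{"tx":0,"ty":0,"tz":0,"wx":0,"wy":0,"wz":0},{"tx":0,"ty":0,"tz":0,"wx":0,"wy":0,"wz":0}]'

```text
t: 25.35
tool_pos: [0.5841, -0.122, 0.039]
tool_rot: [[0.001, 0.181, 0.983], [-0.0, 0.983, -0.181], [-1.0, -0.0, 0.001]]
force: [0.6, -0.0, -1.9]
opening: 0.0225
```

>>> arm_command --increments '[{"tx":0.11,"ty":0.02,"tz":-0.04,"wx":0,"wy":0,"wz":0},{"tx":0,"ty":0,"tz":0,"wx":0,"wy":0,"wz":0},{"tx":0,"ty":0,"tz":0,"wx":0,"wy":0,"wz":0}]'

```text
t: 25.65
tool_pos: [0.5839, -0.1221, 0.0367]
tool_rot: [[0.003, 0.181, 0.983], [-0.002, 0.983, -0.181], [-1.0, -0.001, 0.003]]
force: [0.1, -3.2, 5.0]
opening: 0.0224
```

>>> arm_command --increments '[{"tx":0,"ty":0,"tz":0,"wx":0,"wy":0,"wz":0},{"tx":0,"ty":0,"tz":0,"wx":0,"wy":0,"wz":0},{"tx":0,"ty":0,"tz":0,"wx":0,"wy":0,"wz":0},{"tx":-0.4,"ty":0,"tz":0,"wx":0,"wy":0,"wz":0},{"tx":-0.8,"ty":0,"tz":0,"wx":0,"wy":0,"wz":0}]' --jaw 0.55

```text
t: 26.15
tool_pos: [0.5811, -0.1205, 0.0645]
tool_rot: [[-0.004, 0.181, 0.983], [0.001, 0.983, -0.181], [-1.0, 0.001, -0.004]]
force: [0.4, 0.8, -0.3]
opening: 0.0468
```

>>> arm_command --increments '[{"tx":-0.8,"ty":0,"tz":0,"wx":0,"wy":0,"wz":0},{"tx":-0.8,"ty":0,"tz":0,"wx":0,"wy":0,"wz":0},{"tx":-0.8,"ty":0,"tz":0,"wx":0,"wy":0,"wz":0},{"tx":0,"ty":0,"tz":0,"wx":0,"wy":0,"wz":0},{"tx":0,"ty":0,"tz":0,"wx":0,"wy":0,"wz":0}]'

```text
t: 26.65
tool_pos: [0.5828, -0.1211, 0.1261]
tool_rot: [[0.001, 0.181, 0.983], [-0.0, 0.983, -0.181], [-1.0, -0.0, 0.001]]
force: [-0.5, -0.1, 0.2]
opening: 0.0469
```

```bash
python3 plan.py .43 .11 .12 1.2196; python3 - <<'E'
from h import *
c=cam('wrist');im=capture('wrist');save('w14',im)
e=np.array([np.cos(-.1821),np.sin(-.1821),0])
print(proj(c,[np.array([.5823,-.1214,.049])+k*e for k in(-.047,.047)]),proj(c,[[.5823,-.1214,.052]]))
E
```

```text
t 26.65 pos [ 0.5828 -0.1211  0.1261] opening 0.0469 F [-0.4676 -0.1181  0.1837] | rot [ 1.2091  0.0082 -0.0005] = 2 x [ 0.6046  0.0041 -0.0002] | trans [ 0.2429  6.5762 -8.9199] = 10 x [ 0.0243  0.6576 -0.892 ]
[[313.0247 164.9036]
 [313.2417 330.1781]] [[313.1164 253.9649]]
```

View pics/w14.png

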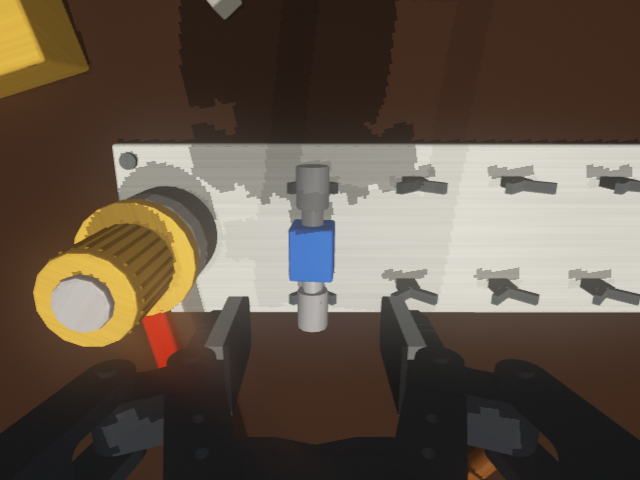

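The first spool is seated, level and centred in rest0 (its ends match the prediction). Next is spool B.

>>> arm_command --increments '[{"tx":0,"ty":0,"tz":0,"wx":0.6,"wy":0,"wz":0},{"tx":0,"ty":0,"tz":0,"wx":0.6,"wy":0,"wz":0},{"tx":0,"ty":0.66,"tz":-0.89,"wx":0,"wy":0,"wz":0},{"tx":0,"ty":0.66,"tz":-0.89,"wx":0,"wy":0,"wz":0},{"tx":0,"ty":0.66,"tz":-0.89,"wx":0,"wy":0,"wz":0}]'

```text
t: 27.2
tool_pos: [0.5352, -0.051, 0.1239]
tool_rot: [[-0.003, 0.344, 0.939], [0.001, 0.939, -0.344], [-1.0, -0.0, -0.003]]
force: [-0.2, 0.6, -0.6]
opening: 0.0467
```

>>> arm_command --increments '[{"tx":0,"ty":0.66,"tz":-0.89,"wx":0,"wy":0,"wz":0},{"tx":0,"ty":0.66,"tz":-0.89,"wx":0,"wy":0,"wz":0},{"tx":0,"ty":0.66,"tz":-0.89,"wx":0,"wy":0,"wz":0},{"tx":0,"ty":0.66,"tz":-0.89,"wx":0,"wy":0,"wz":0},{"tx":0,"ty":0.66,"tz":-0.89,"wx":0,"wy":0,"wz":0}]'

```text
t: 27.7
tool_pos: [0.4589, 0.0647, 0.1243]
tool_rot: [[-0.003, 0.343, 0.939], [-0.0, 0.939, -0.343], [-1.0, -0.001, -0.003]]
force: [-0.4, 0.5, 1.0]
opening: 0.0472
```

>>> arm_command --increments '[{"tx":0,"ty":0.66,"tz":-0.89,"wx":0,"wy":0,"wz":0},{"tx":0,"ty":0.66,"tz":-0.89,"wx":0,"wy":0,"wz":0},{"tx":0,"ty":0,"tz":0,"wx":0,"wy":0,"wz":0},{"tx":0,"ty":0,"tz":0,"wx":0,"wy":0,"wz":0},{"tx":0,"ty":0,"tz":0,"wx":0,"wy":0,"wz":0}]'

```text
t: 28.2
tool_pos: [0.4306, 0.1097, 0.1251]
tool_rot: [[-0.0, 0.343, 0.939], [-0.0, 0.939, -0.343], [-1.0, -0.0, -0.0]]
force: [0.4, -0.3, 0.1]
opening: 0.0468
```

```bash
python3 spools.py w15; python3 plan.py .4284 .1161 .0075 1.2208
```

```text
t 28.25 [0.4308 0.1096 0.1253]
sleeve px [536.9207 196.4978] [525 176  41  58 227] -> [0.451  0.2419] ends [(array([0.4251, 0.2474]), 1921), (array([0.491 , 0.2411]), 1577)]
   mid [0.4581 0.2443] axis -0.09514450495737048 len 0.06623887473207755
sleeve px [320.91   212.5209] [303 203  41  53 311] -> [0.4165 0.119 ] ends [(array([0.3979, 0.1273]), 1603), (array([0.4605, 0.1045]), 1285)]
   mid [0.4292 0.1159] axis -0.3500954458752332 len 0.06663809478257479
t 28.25 pos [0.4308 0.1096 0.1253] opening 0.0471 F [ 0.4757 -0.2131  1.0552] | rot [-0.0047 -0.0002  0.0024] = 1 x [-0.0047 -0.0002  0.0024] | trans [ 4.7101  0.2124 -0.1786] = 5 x [ 0.942   0.0425 -0.0357]
```

View pics/w15.png

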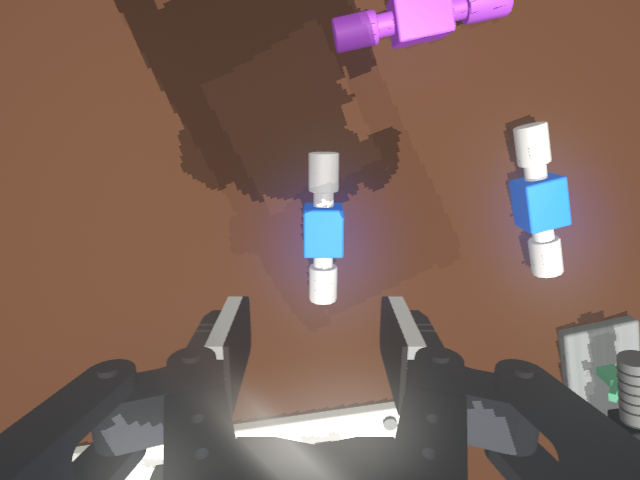

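Spool B, blue, is between the jaws at (323,231). Descending (the purple decoy is well away).

>>> arm_command --increments '[{"tx":0.5,"ty":0.21,"tz":-0.16,"wx":0,"wy":0,"wz":0},{"tx":0.95,"ty":0,"tz":0,"wx":0,"wy":0,"wz":0},{"tx":0.95,"ty":0,"tz":0,"wx":0,"wy":0,"wz":0},{"tx":0.95,"ty":0,"tz":0,"wx":0,"wy":0,"wz":0},{"tx":0.7,"ty":0,"tz":0,"wx":0,"wy":0,"wz":0}]'

```text
t: 28.75
tool_pos: [0.4286, 0.1156, 0.023]
tool_rot: [[-0.001, 0.344, 0.939], [-0.0, 0.939, -0.344], [-1.0, -0.0, -0.001]]
force: [-0.2, 0.1, 0.0]
opening: 0.047
```

>>> arm_command --increments '[{"tx":0.4,"ty":0,"tz":0,"wx":0,"wy":0,"wz":0},{"tx":0.26,"ty":0,"tz":0,"wx":0,"wy":0,"wz":0},{"tx":0,"ty":0,"tz":0,"wx":0,"wy":0,"wz":0},{"tx":0,"ty":0,"tz":0,"wx":0,"wy":0,"wz":0}]'

```text
t: 29.15
tool_pos: [0.4289, 0.1164, 0.0082]
tool_rot: [[0.001, 0.343, 0.939], [0.0, 0.939, -0.343], [-1.0, 0.0, 0.001]]
force: [0.4, 0.5, -0.2]
opening: 0.0471
```

>>> arm_command --increments '[{"tx":0,"ty":0,"tz":0,"wx":0,"wy":0,"wz":0},{"tx":0,"ty":0,"tz":0,"wx":0,"wy":0,"wz":0},{"tx":0,"ty":0,"tz":0,"wx":0,"wy":0,"wz":0},{"tx":0,"ty":0,"tz":0,"wx":0,"wy":0,"wz":0},{"tx":0,"ty":0,"tz":0,"wx":0,"wy":0,"wz":0}]' --jaw 0

```text
t: 29.65
tool_pos: [0.4289, 0.1165, 0.0088]
tool_rot: [[0.002, 0.343, 0.939], [0.0, 0.939, -0.343], [-1.0, 0.001, 0.002]]
force: [-0.2, -0.7, 6.4]
opening: 0.0223
```

>>> arm_command --increments '[{"tx":-0.4,"ty":0,"tz":0,"wx":0,"wy":0,"wz":0},{"tx":-0.9,"ty":0,"tz":0,"wx":0,"wy":0,"wz":0},{"tx":-0.9,"ty":0,"tz":0,"wx":0,"wy":0,"wz":0},{"tx":-0.9,"ty":0,"tz":0,"wx":0,"wy":0,"wz":0},{"tx":-0.9,"ty":0,"tz":0,"wx":0,"wy":0,"wz":0}]'

```text
t: 30.15
tool_pos: [0.4278, 0.1164, 0.1093]
tool_rot: [[0.0, 0.343, 0.939], [0.0, 0.939, -0.343], [-1.0, 0.0, -0.0]]
force: [-0.0, -0.1, -1.3]
opening: 0.0225
```

```bash
python3 plan.py .5932 -.0624 .11 1.3887 .03
```

```text
t 30.15 pos [0.4278 0.1164 0.1093] opening 0.0225 F [-0.0138 -0.1128 -1.2875] | rot [-1.2014 -0.     -0.0002] = 2 x [-0.6007 -0.     -0.0001] | trans [-0.0287 -5.8371  7.8028] = 9 x [-0.0032 -0.6486  0.867 ]
```

>>> arm_command --increments '[{"tx":0,"ty":0,"tz":0,"wx":-0.6,"wy":0,"wz":0},{"tx":0,"ty":0,"tz":0,"wx":-0.6,"wy":0,"wz":0},{"tx":0,"ty":-0.65,"tz":0.87,"wx":0,"wy":0,"wz":0},{"tx":0,"ty":-0.65,"tz":0.87,"wx":0,"wy":0,"wz":0},{"tx":0,"ty":-0.65,"tz":0.87,"wx":0,"wy":0,"wz":0}]'

```text
t: 30.65
tool_pos: [0.4837, 0.0562, 0.1086]
tool_rot: [[0.0, 0.181, 0.984], [0.0, 0.984, -0.181], [-1.0, 0.0, 0.0]]
force: [0.2, 0.0, -1.5]
opening: 0.0224
```

>>> arm_command --increments '[{"tx":0,"ty":-0.65,"tz":0.87,"wx":0,"wy":0,"wz":0},{"tx":0,"ty":-0.65,"tz":0.87,"wx":0,"wy":0,"wz":0},{"tx":0,"ty":-0.65,"tz":0.87,"wx":0,"wy":0,"wz":0},{"tx":0,"ty":-0.65,"tz":0.87,"wx":0,"wy":0,"wz":0},{"tx":0,"ty":-0.65,"tz":0.87,"wx":0,"wy":0,"wz":0}]'

```text
t: 31.15
tool_pos: [0.576, -0.0437, 0.1084]
tool_rot: [[-0.0, 0.181, 0.983], [0.0, 0.983, -0.181], [-1.0, 0.0, -0.0]]
force: [-0.4, 0.5, -3.1]
opening: 0.0223
```

>>> arm_command --increments '[{"tx":0,"ty":-0.65,"tz":0.86,"wx":0,"wy":0,"wz":0},{"tx":0,"ty":0,"tz":0,"wx":0,"wy":0,"wz":0},{"tx":0,"ty":0,"tz":0,"wx":0,"wy":0,"wz":0},{"tx":0,"ty":0,"tz":0,"wx":0,"wy":0,"wz":0},{"tx":0,"ty":0,"tz":0,"wx":0,"wy":0,"wz":0}]'

```text
t: 31.65
tool_pos: [0.5928, -0.0619, 0.1079]
tool_rot: [[-0.001, 0.181, 0.984], [0.0, 0.984, -0.181], [-1.0, 0.0, -0.001]]
force: [-0.2, -0.0, -1.6]
opening: 0.0222
```

```bash
python3 plan.py .5932 -.0624 .0368 1.3887 .03;python3 - <<'E'
from h import *
im=capture('wrist');save('w16',im)
E
```

```text
t 31.65 pos [ 0.5928 -0.0619  0.1079] opening 0.0222 F [-0.1708 -0.0353 -1.596 ] | rot [ 0.0035 -0.0086 -0.0012] = 1 x [ 0.0035 -0.0086 -0.0012] | trans [ 2.843  -0.0158  0.0177] = 3 x [ 0.9477 -0.0053  0.0059]
```

View pics/w16.png

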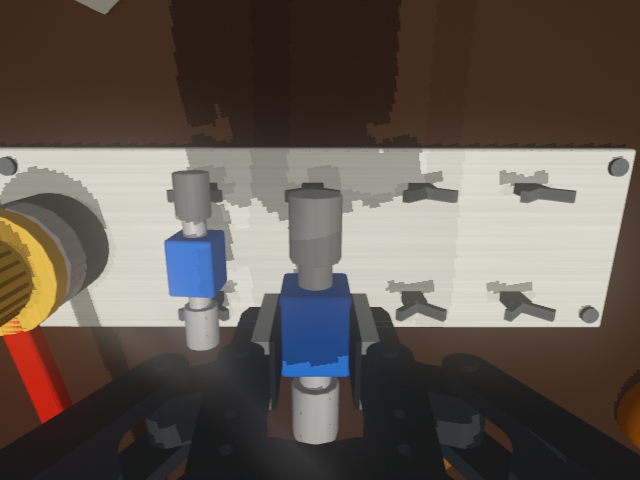

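>>> arm_command --increments '[{"tx":0.75,"ty":0,"tz":0,"wx":0,"wy":0,"wz":0},{"tx":0.75,"ty":0,"tz":0,"wx":0,"wy":0,"wz":0},{"tx":0.6,"ty":0,"tz":0,"wx":0,"wy":0,"wz":0},{"tx":0.4,"ty":0,"tz":0,"wx":0,"wy":0,"wz":0},{"tx":0.25,"ty":0,"tz":0,"wx":0,"wy":0,"wz":0}]'

```text
t: 32.2
tool_pos: [0.5934, -0.0623, 0.0384]
tool_rot: [[-0.001, 0.181, 0.984], [0.0, 0.984, -0.181], [-1.0, -0.0, -0.001]]
force: [0.1, -0.4, -1.3]
opening: 0.0227
```

>>> arm_command --increments '[{"tx":0.1,"ty":0,"tz":0,"wx":0,"wy":0,"wz":0},{"tx":0,"ty":0,"tz":0,"wx":0,"wy":0,"wz":0},{"tx":0,"ty":0,"tz":0,"wx":0,"wy":0,"wz":0},{"tx":0,"ty":0,"tz":0,"wx":0,"wy":0,"wz":0}]'

```text
t: 32.6
tool_pos: [0.5939, -0.0633, 0.037]
tool_rot: [[0.0, 0.181, 0.983], [-0.001, 0.983, -0.181], [-1.0, -0.001, 0.0]]
force: [-2.3, -3.3, 3.0]
opening: 0.0227
```

Contact is made (+3 N). Releasing and rising.

>>> arm_command --increments '[{"tx":0,"ty":0,"tz":0,"wx":0,"wy":0,"wz":0},{"tx":0,"ty":0,"tz":0,"wx":0,"wy":0,"wz":0},{"tx":0,"ty":0,"tz":0,"wx":0,"wy":0,"wz":0},{"tx":-0.4,"ty":0,"tz":0,"wx":0,"wy":0,"wz":0},{"tx":-0.8,"ty":0,"tz":0,"wx":0,"wy":0,"wz":0}]' --jaw 0.5

```text
t: 33.1
tool_pos: [0.5928, -0.0625, 0.0659]
tool_rot: [[-0.003, 0.181, 0.983], [0.001, 0.983, -0.181], [-1.0, 0.0, -0.003]]
force: [-0.2, 0.6, -0.0]
opening: 0.0425
```

>>> arm_command --increments '[{"tx":-0.8,"ty":0,"tz":0,"wx":0,"wy":0,"wz":0},{"tx":-0.8,"ty":0,"tz":0,"wx":0,"wy":0,"wz":0},{"tx":-0.8,"ty":0,"tz":0,"wx":0,"wy":0,"wz":0},{"tx":0,"ty":0,"tz":0,"wx":0,"wy":0,"wz":0},{"tx":0,"ty":0,"tz":0,"wx":0,"wy":0,"wz":0}]'

```text
t: 33.6
tool_pos: [0.5944, -0.0628, 0.1273]
tool_rot: [[0.002, 0.181, 0.983], [-0.0, 0.983, -0.181], [-1.0, 0.0, 0.002]]
force: [-0.4, -0.3, -0.3]
opening: 0.0427
```

```bash
python3 plan.py .4575 .245 .12 1.4765; python3 - <<'E'
from h import *
c=cam('wrist');im=capture('wrist');save('w17',im)
e=np.array([np.cos(-.1821),np.sin(-.1821),0])
print(proj(c,[np.array([.5932,-.0624,.049])+k*e for k in(-.047,.047)]))
E
```

```text
t 33.60 pos [ 0.5944 -0.0628  0.1273] opening 0.0427 F [-0.4131 -0.3148 -0.3459] | rot [-0.6312  0.012  -0.0005] = 1 x [-0.6312  0.012  -0.0005] | trans [ 0.2909 11.743  -6.6092] = 12 x [ 0.0242  0.9786 -0.5508]
[[314.1953 163.0958]
 [314.2967 327.9133]]
```

View pics/w17.png

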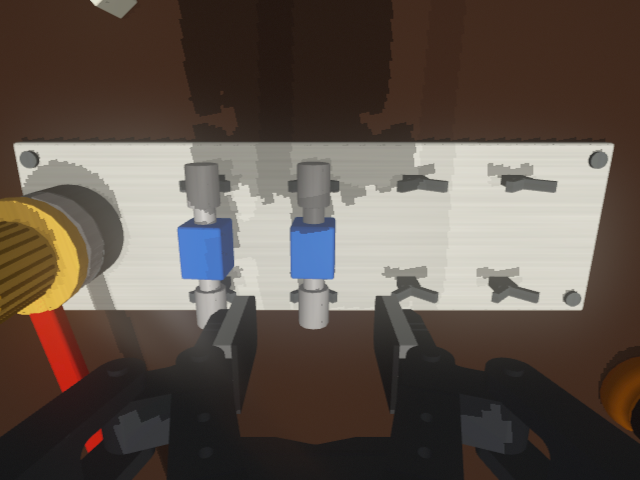

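Both spools are seated (the second's ends at v 162 and 328 match). On to spool C.

>>> arm_command --increments '[{"tx":0,"ty":0,"tz":0,"wx":-0.63,"wy":0,"wz":0},{"tx":0.02,"ty":0.98,"tz":-0.55,"wx":0,"wy":0,"wz":0},{"tx":0.02,"ty":0.98,"tz":-0.55,"wx":0,"wy":0,"wz":0},{"tx":0.02,"ty":0.98,"tz":-0.55,"wx":0,"wy":0,"wz":0},{"tx":0.02,"ty":0.98,"tz":-0.55,"wx":0,"wy":0,"wz":0}]'

```text
t: 34.15
tool_pos: [0.5469, 0.0407, 0.123]
tool_rot: [[-0.003, 0.095, 0.995], [0.0, 0.995, -0.095], [-1.0, -0.0, -0.003]]
force: [0.4, 0.2, -0.2]
opening: 0.0427
```

>>> arm_command --increments '[{"tx":0.02,"ty":0.98,"tz":-0.55,"wx":0,"wy":0,"wz":0},{"tx":0.02,"ty":0.98,"tz":-0.55,"wx":0,"wy":0,"wz":0},{"tx":0.02,"ty":0.98,"tz":-0.55,"wx":0,"wy":0,"wz":0},{"tx":0.02,"ty":0.98,"tz":-0.55,"wx":0,"wy":0,"wz":0},{"tx":0.02,"ty":0.98,"tz":-0.55,"wx":0,"wy":0,"wz":0}]'

```text
t: 34.65
tool_pos: [0.49, 0.1691, 0.1207]
tool_rot: [[-0.003, 0.094, 0.996], [-0.001, 0.996, -0.094], [-1.0, -0.001, -0.003]]
force: [-1.0, 0.5, -0.3]
opening: 0.0428
```

>>> arm_command --increments '[{"tx":0.02,"ty":0.98,"tz":-0.55,"wx":0,"wy":0,"wz":0},{"tx":0.02,"ty":0.98,"tz":-0.55,"wx":0,"wy":0,"wz":0},{"tx":0.02,"ty":0.96,"tz":-0.55,"wx":0,"wy":0,"wz":0},{"tx":0,"ty":0,"tz":0,"wx":0,"wy":0,"wz":0},{"tx":0,"ty":0,"tz":0,"wx":0,"wy":0,"wz":0}]'

```text
t: 35.15
tool_pos: [0.4565, 0.2448, 0.1195]
tool_rot: [[-0.002, 0.092, 0.996], [-0.001, 0.996, -0.092], [-1.0, -0.002, -0.002]]
force: [-0.3, -0.6, -0.1]
opening: 0.0426
```

>>> arm_command --increments '[{"tx":0,"ty":0,"tz":0,"wx":0,"wy":0,"wz":0},{"tx":0,"ty":0,"tz":0,"wx":0,"wy":0,"wz":0}]'

```text
t: 35.35
tool_pos: [0.4578, 0.244, 0.1203]
tool_rot: [[-0.0, 0.096, 0.995], [-0.0, 0.995, -0.096], [-1.0, -0.001, -0.0]]
force: [0.1, 0.3, -1.4]
opening: 0.0427
```

```bash
python3 spools.py w18; python3 plan.py .4575 .245 .0075 1.4765
```

```text
t 35.40 [0.4578 0.244  0.1204]
sleeve px [315.7181 215.1762] [296 210  41  14 227] -> [0.4421 0.2465] ends [(array([0.4249, 0.2481]), 1658), (array([0.4909, 0.2426]), 1376)]
   mid [0.4579 0.2453] axis -0.08281588714909738 len 0.0663191072345031
t 35.40 pos [0.4578 0.244  0.1204] opening 0.0428 F [-0.2675 -0.6102 -0.4242] | rot [-0.0111 -0.0019  0.0025] = 1 x [-0.0111 -0.0019  0.0025] | trans [ 4.5142  0.0384 -0.0145] = 5 x [ 0.9028  0.0077 -0.0029]
```

View pics/w18.png

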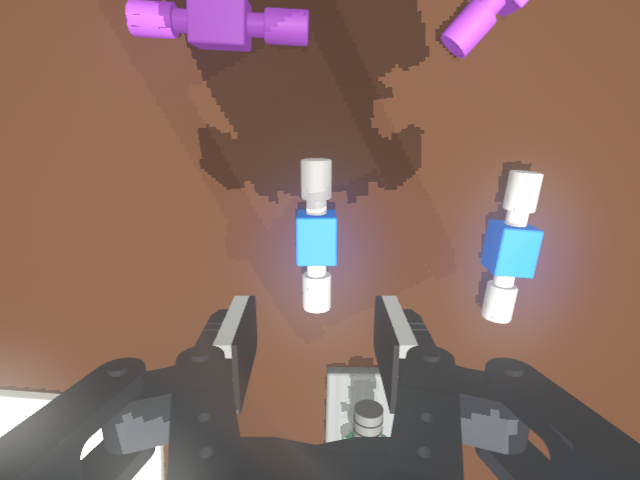

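Spool C, blue, is centred at (316,238). Descending.

>>> arm_command --increments '[{"tx":0.9,"ty":0.03,"tz":0,"wx":0,"wy":0,"wz":0},{"tx":0.9,"ty":0,"tz":0,"wx":0,"wy":0,"wz":0},{"tx":0.9,"ty":0,"tz":0,"wx":0,"wy":0,"wz":0},{"tx":0.9,"ty":0,"tz":0,"wx":0,"wy":0,"wz":0},{"tx":0.6,"ty":0,"tz":0,"wx":0,"wy":0,"wz":0}]'

```text
t: 35.9
tool_pos: [0.4574, 0.2446, 0.0142]
tool_rot: [[-0.001, 0.096, 0.995], [-0.001, 0.995, -0.096], [-1.0, -0.001, -0.001]]
force: [-0.0, -0.4, -0.2]
opening: 0.0427
```

>>> arm_command --increments '[{"tx":0.29,"ty":0,"tz":0,"wx":0,"wy":0,"wz":0},{"tx":0,"ty":0,"tz":0,"wx":0,"wy":0,"wz":0},{"tx":0,"ty":0,"tz":0,"wx":0,"wy":0,"wz":0},{"tx":0,"ty":0,"tz":0,"wx":0,"wy":0,"wz":0}]'

```text
t: 36.3
tool_pos: [0.4583, 0.2459, 0.0092]
tool_rot: [[0.002, 0.095, 0.996], [0.001, 0.996, -0.095], [-1.0, 0.001, 0.002]]
force: [0.2, 0.1, 0.0]
opening: 0.0426
```

>>> arm_command --increments '[{"tx":0,"ty":0,"tz":0,"wx":0,"wy":0,"wz":0},{"tx":0,"ty":0,"tz":0,"wx":0,"wy":0,"wz":0},{"tx":0,"ty":0,"tz":0,"wx":0,"wy":0,"wz":0},{"tx":0,"ty":0,"tz":0,"wx":0,"wy":0,"wz":0},{"tx":0,"ty":0,"tz":0,"wx":0,"wy":0,"wz":0}]' --jaw 0

```text
t: 36.8
tool_pos: [0.4581, 0.2459, 0.0094]
tool_rot: [[0.002, 0.094, 0.996], [0.001, 0.996, -0.094], [-1.0, 0.001, 0.002]]
force: [-0.6, -0.7, 5.6]
opening: 0.0232
```

>>> arm_command --increments '[{"tx":-0.4,"ty":0,"tz":0,"wx":0,"wy":0,"wz":0},{"tx":-0.9,"ty":0,"tz":0,"wx":0,"wy":0,"wz":0},{"tx":-0.9,"ty":0,"tz":0,"wx":0,"wy":0,"wz":0},{"tx":-0.9,"ty":0,"tz":0,"wx":0,"wy":0,"wz":0},{"tx":-0.9,"ty":0,"tz":0,"wx":0,"wy":0,"wz":0}]'

```text
t: 37.3
tool_pos: [0.457, 0.2456, 0.1096]
tool_rot: [[-0.0, 0.094, 0.996], [-0.0, 0.996, -0.094], [-1.0, -0.0, -0.0]]
force: [1.7, 0.2, -2.6]
opening: 0.0222
```

```bash
python3 plan.py .6041 -.0034 .11 1.3887 .03
```

```text
t 37.30 pos [0.457  0.2456 0.1096] opening 0.0222 F [ 1.6632  0.2328 -2.5653] | rot [ 0.6282 -0.0016  0.0004] = 1 x [ 0.6282 -0.0016  0.0004] | trans [-0.0144 -8.7287  7.5882] = 10 x [-0.0014 -0.8729  0.7588]
```

Rest TCP height will be about 0.0374.

>>> arm_command --increments '[{"tx":0,"ty":0,"tz":0,"wx":0.63,"wy":0,"wz":0},{"tx":0,"ty":-0.87,"tz":0.76,"wx":0,"wy":0,"wz":0},{"tx":0,"ty":-0.87,"tz":0.76,"wx":0,"wy":0,"wz":0},{"tx":0,"ty":-0.87,"tz":0.76,"wx":0,"wy":0,"wz":0},{"tx":0,"ty":-0.87,"tz":0.76,"wx":0,"wy":0,"wz":0}]'

```text
t: 37.8
tool_pos: [0.5165, 0.1455, 0.1089]
tool_rot: [[0.0, 0.181, 0.984], [0.0, 0.984, -0.181], [-1.0, 0.0, 0.0]]
force: [0.4, 1.0, -1.5]
opening: 0.0224
```

>>> arm_command --increments '[{"tx":0,"ty":-0.87,"tz":0.76,"wx":0,"wy":0,"wz":0},{"tx":0,"ty":-0.87,"tz":0.76,"wx":0,"wy":0,"wz":0},{"tx":0,"ty":-0.87,"tz":0.76,"wx":0,"wy":0,"wz":0},{"tx":0,"ty":-0.87,"tz":0.76,"wx":0,"wy":0,"wz":0},{"tx":0,"ty":-0.87,"tz":0.76,"wx":0,"wy":0,"wz":0}]'

```text
t: 38.3
tool_pos: [0.5902, 0.0211, 0.1088]
tool_rot: [[-0.0, 0.181, 0.983], [0.0, 0.983, -0.181], [-1.0, 0.0, -0.0]]
force: [1.0, 0.5, -2.1]
opening: 0.022
```

>>> arm_command --increments '[{"tx":0,"ty":-0.89,"tz":0.74,"wx":0,"wy":0,"wz":0},{"tx":0,"ty":0,"tz":0,"wx":0,"wy":0,"wz":0},{"tx":0,"ty":0,"tz":0,"wx":0,"wy":0,"wz":0},{"tx":0,"ty":0,"tz":0,"wx":0,"wy":0,"wz":0},{"tx":0,"ty":0,"tz":0,"wx":0,"wy":0,"wz":0}]'

```text
t: 38.8
tool_pos: [0.6034, -0.0021, 0.1083]
tool_rot: [[-0.001, 0.18, 0.984], [0.0, 0.984, -0.18], [-1.0, 0.0, -0.001]]
force: [0.1, -0.9, -1.9]
opening: 0.0226
```

```bash
python3 plan.py .6041 -.0034 .0374 1.3887 .03;python3 - <<'E'
from h import *
im=capture('wrist');save('w19',im)
E
```

```text
t 38.80 pos [ 0.6034 -0.0021  0.1083] opening 0.0226 F [ 0.1246 -0.8614 -1.914 ] | rot [ 0.0051 -0.0072 -0.0013] = 1 x [ 0.0051 -0.0072 -0.0013] | trans [ 2.8371 -0.0464  0.0387] = 3 x [ 0.9457 -0.0155  0.0129]
```

View pics/w19.png

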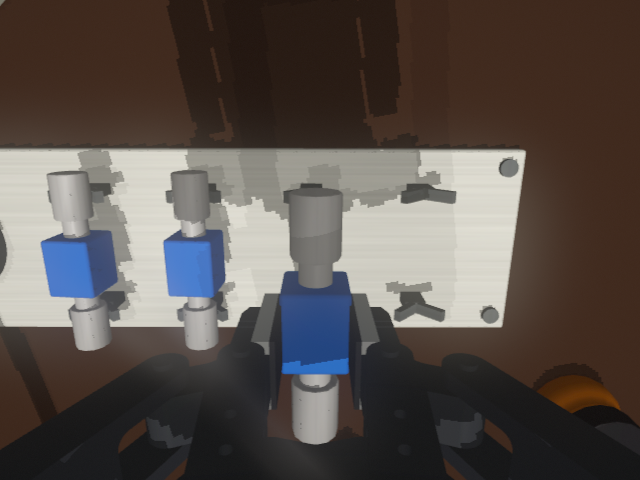

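>>> arm_command --increments '[{"tx":0.75,"ty":-0.03,"tz":0.02,"wx":0,"wy":0,"wz":0},{"tx":0.75,"ty":0,"tz":0,"wx":0,"wy":0,"wz":0},{"tx":0.6,"ty":0,"tz":0,"wx":0,"wy":0,"wz":0},{"tx":0.4,"ty":0,"tz":0,"wx":0,"wy":0,"wz":0},{"tx":0.25,"ty":0,"tz":0,"wx":0,"wy":0,"wz":0}]'

```text
t: 39.35
tool_pos: [0.6041, -0.0033, 0.0388]
tool_rot: [[-0.001, 0.181, 0.984], [0.0, 0.984, -0.181], [-1.0, -0.0, -0.001]]
force: [-1.3, 0.6, -2.1]
opening: 0.0228
```

>>> arm_command --increments '[{"tx":0.1,"ty":0,"tz":0,"wx":0,"wy":0,"wz":0},{"tx":0,"ty":0,"tz":0,"wx":0,"wy":0,"wz":0},{"tx":0,"ty":0,"tz":0,"wx":0,"wy":0,"wz":0},{"tx":0,"ty":0,"tz":0,"wx":0,"wy":0,"wz":0}]'

```text
t: 39.75
tool_pos: [0.6044, -0.0043, 0.0375]
tool_rot: [[-0.0, 0.181, 0.983], [-0.001, 0.983, -0.181], [-1.0, -0.001, -0.0]]
force: [-1.7, -2.1, 1.5]
opening: 0.0225
```

>>> arm_command --increments '[{"tx":0,"ty":0,"tz":0,"wx":0,"wy":0,"wz":0},{"tx":0,"ty":0,"tz":0,"wx":0,"wy":0,"wz":0},{"tx":0,"ty":0,"tz":0,"wx":0,"wy":0,"wz":0},{"tx":-0.4,"ty":0,"tz":0,"wx":0,"wy":0,"wz":0},{"tx":-0.8,"ty":0,"tz":0,"wx":0,"wy":0,"wz":0}]' --jaw 0.5

```text
t: 40.25
tool_pos: [0.6035, -0.0037, 0.0664]
tool_rot: [[-0.003, 0.181, 0.983], [0.0, 0.983, -0.181], [-1.0, -0.0, -0.003]]
force: [-0.3, 1.1, 0.5]
opening: 0.0425
```

>>> arm_command --increments '[{"tx":-0.8,"ty":0,"tz":0,"wx":0,"wy":0,"wz":0},{"tx":-0.8,"ty":0,"tz":0,"wx":0,"wy":0,"wz":0},{"tx":-0.8,"ty":0,"tz":0,"wx":0,"wy":0,"wz":0},{"tx":0,"ty":0,"tz":0,"wx":0,"wy":0,"wz":0},{"tx":0,"ty":0,"tz":0,"wx":0,"wy":0,"wz":0}]'

```text
t: 40.75
tool_pos: [0.605, -0.0038, 0.1278]
tool_rot: [[0.002, 0.181, 0.983], [0.0, 0.983, -0.181], [-1.0, 0.0, 0.002]]
force: [0.6, 0.7, -0.2]
opening: 0.0426
```

```bash
python3 plan.py .4755 .3636 .12 1.4014; python3 - <<'E'
from h import *
c=cam('wrist');im=capture('wrist');save('w20',im)
e=np.array([np.cos(-.1821),np.sin(-.1821),0])
print(proj(c,[np.array([.6041,-.0034,.049])+k*e for k in(-.047,.047)]))
E
```

```text
t 40.75 pos [ 0.605  -0.0038  0.1278] opening 0.0426 F [ 0.5808  0.7151 -0.1931] | rot [-0.0933  0.0118 -0.0022] = 1 x [-0.0933  0.0118 -0.0022] | trans [ 0.31   13.6141 -7.5845] = 14 x [ 0.0221  0.9724 -0.5417]
[[314.2902 163.4433]
 [314.3788 327.8746]]
```

View pics/w20.png

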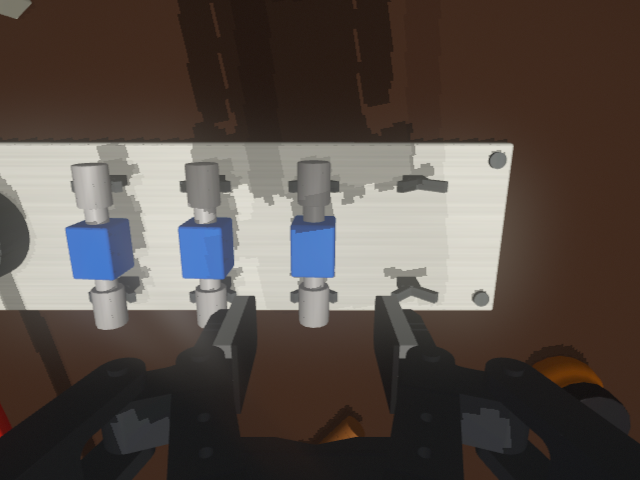

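Three are seated. Now spool D.

>>> arm_command --increments '[{"tx":0.02,"ty":0.97,"tz":-0.54,"wx":0,"wy":0,"wz":0},{"tx":0.02,"ty":0.97,"tz":-0.54,"wx":0,"wy":0,"wz":0},{"tx":0.02,"ty":0.97,"tz":-0.54,"wx":0,"wy":0,"wz":0},{"tx":0.02,"ty":0.97,"tz":-0.54,"wx":0,"wy":0,"wz":0},{"tx":0.02,"ty":0.97,"tz":-0.54,"wx":0,"wy":0,"wz":0}]'

```text
t: 41.3
tool_pos: [0.5588, 0.1283, 0.123]
tool_rot: [[-0.003, 0.182, 0.983], [-0.0, 0.983, -0.182], [-1.0, -0.001, -0.003]]
force: [-0.1, -0.3, 0.2]
opening: 0.043
```

>>> arm_command --increments '[{"tx":0.02,"ty":0.97,"tz":-0.54,"wx":0,"wy":0,"wz":0},{"tx":0.02,"ty":0.97,"tz":-0.54,"wx":0,"wy":0,"wz":0},{"tx":0.02,"ty":0.97,"tz":-0.54,"wx":0,"wy":0,"wz":0},{"tx":0.02,"ty":0.97,"tz":-0.54,"wx":0,"wy":0,"wz":0},{"tx":0.02,"ty":0.97,"tz":-0.54,"wx":0,"wy":0,"wz":0}]'

```text
t: 41.8
tool_pos: [0.5144, 0.2597, 0.1205]
tool_rot: [[-0.003, 0.181, 0.983], [-0.001, 0.983, -0.181], [-1.0, -0.002, -0.002]]
force: [-0.1, -0.5, -0.9]
opening: 0.0431
```

>>> arm_command --increments '[{"tx":0.02,"ty":0.97,"tz":-0.54,"wx":0,"wy":0,"wz":0},{"tx":0.02,"ty":0.97,"tz":-0.54,"wx":0,"wy":0,"wz":0},{"tx":0.02,"ty":0.97,"tz":-0.54,"wx":0,"wy":0,"wz":0},{"tx":0.02,"ty":0.97,"tz":-0.54,"wx":-0.09,"wy":0,"wz":0},{"tx":0,"ty":0,"tz":0,"wx":0,"wy":0,"wz":0}]'

```text
t: 42.3
tool_pos: [0.4785, 0.3668, 0.1185]
tool_rot: [[-0.002, 0.166, 0.986], [0.0, 0.986, -0.166], [-1.0, -0.0, -0.002]]
force: [-0.3, 0.1, 1.3]
opening: 0.0429
```

>>> arm_command --increments '[{"tx":0,"ty":0,"tz":0,"wx":0,"wy":0,"wz":0},{"tx":0,"ty":0,"tz":0,"wx":0,"wy":0,"wz":0},{"tx":0,"ty":0,"tz":0,"wx":0,"wy":0,"wz":0}]'

```text
t: 42.6
tool_pos: [0.4805, 0.363, 0.1196]
tool_rot: [[-0.001, 0.17, 0.985], [-0.001, 0.985, -0.17], [-1.0, -0.001, -0.001]]
force: [0.8, -0.1, 0.5]
opening: 0.0426
```

```bash
python3 spools.py w21; python3 plan.py .4757 .3637 .0075 1.4014
```

```text
t 42.65 [0.4806 0.3632 0.1198]
sleeve px [311.4249 210.2524] [294 204  40  13 313] -> [0.4615 0.3647] ends [(array([0.4456, 0.3701]), 2064), (array([0.5088, 0.3578]), 1395)]
   mid [0.4772 0.364 ] axis -0.1927217363627527 len 0.06441588420340823
t 42.65 pos [0.4806 0.3632 0.1198] opening 0.0425 F [ 1.0936 -0.7729  0.0086] | rot [-0.013  -0.0025  0.0041] = 1 x [-0.013  -0.0025  0.0041] | trans [ 4.4935 -0.0128 -0.1975] = 5 x [ 0.8987 -0.0026 -0.0395]
```

View pics/w21.png

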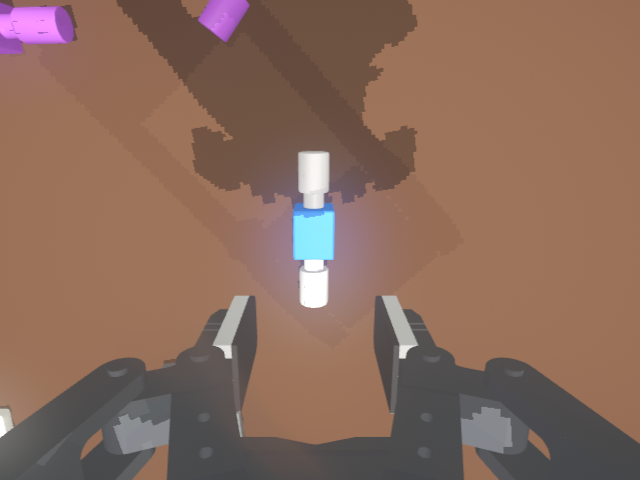

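Spool D, blue, is centred at (314,232). Descending.

>>> arm_command --increments '[{"tx":0.9,"ty":0,"tz":-0.17,"wx":0,"wy":0,"wz":0},{"tx":0.9,"ty":0,"tz":0,"wx":0,"wy":0,"wz":0},{"tx":0.9,"ty":0,"tz":0,"wx":0,"wy":0,"wz":0},{"tx":0.9,"ty":0,"tz":0,"wx":0,"wy":0,"wz":0},{"tx":0.6,"ty":0,"tz":0,"wx":0,"wy":0,"wz":0}]'

```text
t: 43.15
tool_pos: [0.476, 0.3637, 0.0137]
tool_rot: [[-0.001, 0.17, 0.985], [-0.001, 0.985, -0.17], [-1.0, -0.001, -0.001]]
force: [0.8, 0.5, -0.6]
opening: 0.043
```

>>> arm_command --increments '[{"tx":0.28,"ty":0,"tz":0,"wx":0,"wy":0,"wz":0},{"tx":0,"ty":0,"tz":0,"wx":0,"wy":0,"wz":0},{"tx":0,"ty":0,"tz":0,"wx":0,"wy":0,"wz":0},{"tx":0,"ty":0,"tz":0,"wx":0,"wy":0,"wz":0}]'

```text
t: 43.55
tool_pos: [0.4771, 0.3653, 0.0091]
tool_rot: [[0.002, 0.169, 0.986], [0.001, 0.986, -0.169], [-1.0, 0.001, 0.002]]
force: [-0.0, -0.4, -0.7]
opening: 0.0427
```

>>> arm_command --increments '[{"tx":0,"ty":0,"tz":0,"wx":0,"wy":0,"wz":0},{"tx":0,"ty":0,"tz":0,"wx":0,"wy":0,"wz":0},{"tx":0,"ty":0,"tz":0,"wx":0,"wy":0,"wz":0},{"tx":0,"ty":0,"tz":0,"wx":0,"wy":0,"wz":0},{"tx":0,"ty":0,"tz":0,"wx":0,"wy":0,"wz":0}]' --jaw 0

```text
t: 44.05
tool_pos: [0.4768, 0.3653, 0.0092]
tool_rot: [[0.002, 0.169, 0.986], [0.001, 0.986, -0.169], [-1.0, 0.001, 0.002]]
force: [-1.4, -0.6, 6.4]
opening: 0.0228
```

>>> arm_command --increments '[{"tx":-0.4,"ty":0,"tz":0,"wx":0,"wy":0,"wz":0},{"tx":-0.9,"ty":0,"tz":0,"wx":0,"wy":0,"wz":0},{"tx":-0.9,"ty":0,"tz":0,"wx":0,"wy":0,"wz":0},{"tx":-0.9,"ty":0,"tz":0,"wx":0,"wy":0,"wz":0},{"tx":-0.9,"ty":0,"tz":0,"wx":0,"wy":0,"wz":0}]'

```text
t: 44.55
tool_pos: [0.4757, 0.3648, 0.1091]
tool_rot: [[-0.001, 0.169, 0.986], [-0.0, 0.986, -0.169], [-1.0, -0.0, -0.001]]
force: [1.2, -0.0, -1.7]
opening: 0.0224
```

```bash
python3 plan.py .6147 .0556 .12 1.3887 .03
```

```text
t 44.55 pos [0.4757 0.3648 0.1091] opening 0.0224 F [ 1.2378 -0.0211 -1.7148] | rot [ 0.0882 -0.0042  0.0025] = 1 x [ 0.0882 -0.0042  0.0025] | trans [ -0.4364 -11.1557   7.707 ] = 12 x [-0.0364 -0.9296  0.6422]
```

>>> arm_command --increments '[{"tx":-0.04,"ty":-0.93,"tz":0.64,"wx":0.09,"wy":0,"wz":0},{"tx":-0.04,"ty":-0.93,"tz":0.64,"wx":0,"wy":0,"wz":0},{"tx":-0.04,"ty":-0.93,"tz":0.64,"wx":0,"wy":0,"wz":0},{"tx":-0.04,"ty":-0.93,"tz":0.64,"wx":0,"wy":0,"wz":0},{"tx":-0.04,"ty":-0.93,"tz":0.64,"wx":0,"wy":0,"wz":0}]'

```text
t: 45.05
tool_pos: [0.5341, 0.2353, 0.1134]
tool_rot: [[-0.0, 0.181, 0.983], [0.0, 0.983, -0.181], [-1.0, 0.0, -0.0]]
force: [0.5, -0.1, -1.1]
opening: 0.0223
```

>>> arm_command --increments '[{"tx":-0.04,"ty":-0.93,"tz":0.64,"wx":0,"wy":0,"wz":0},{"tx":-0.04,"ty":-0.93,"tz":0.64,"wx":0,"wy":0,"wz":0},{"tx":-0.04,"ty":-0.93,"tz":0.64,"wx":0,"wy":0,"wz":0},{"tx":-0.04,"ty":-0.93,"tz":0.64,"wx":0,"wy":0,"wz":0},{"tx":-0.04,"ty":-0.93,"tz":0.64,"wx":0,"wy":0,"wz":0}]'

```text
t: 45.55
tool_pos: [0.5916, 0.1064, 0.1183]
tool_rot: [[-0.0, 0.181, 0.983], [0.0, 0.983, -0.181], [-1.0, 0.0, -0.0]]
force: [0.5, 0.5, -1.7]
opening: 0.0225
```

>>> arm_command --increments '[{"tx":-0.04,"ty":-0.93,"tz":0.65,"wx":0,"wy":0,"wz":0},{"tx":0,"ty":-0.92,"tz":0.65,"wx":0,"wy":0,"wz":0},{"tx":0,"ty":0,"tz":0,"wx":0,"wy":0,"wz":0},{"tx":0,"ty":0,"tz":0,"wx":0,"wy":0,"wz":0},{"tx":0,"ty":0,"tz":0,"wx":0,"wy":0,"wz":0}]'

```text
t: 46.05
tool_pos: [0.6144, 0.0567, 0.119]
tool_rot: [[-0.001, 0.181, 0.983], [0.0, 0.983, -0.181], [-1.0, 0.0, -0.001]]
force: [-0.4, 0.8, -1.4]
opening: 0.0222
```

```bash
python3 plan.py .6147 .0556 .0372 1.3887 .03;python3 - <<'E'
from h import *
im=capture('wrist');save('w22',im)
E
```

```text
t 46.05 pos [0.6144 0.0567 0.119 ] opening 0.0222 F [-0.4061  0.8122 -1.3913] | rot [-0.0011 -0.0089 -0.002 ] = 1 x [-0.0011 -0.0089 -0.002 ] | trans [ 3.2706 -0.0406  0.0191] = 4 x [ 0.8176 -0.0101  0.0048]
```

View pics/w22.png

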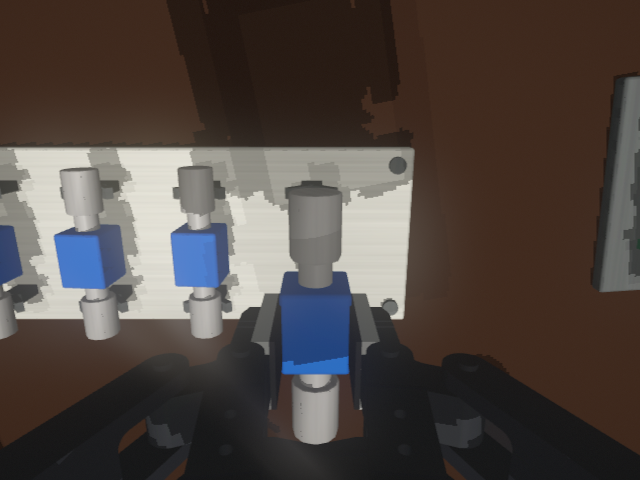

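>>> arm_command --increments '[{"tx":0.85,"ty":-0.03,"tz":0.01,"wx":0,"wy":0,"wz":0},{"tx":0.85,"ty":0,"tz":0,"wx":0,"wy":0,"wz":0},{"tx":0.8,"ty":0,"tz":0,"wx":0,"wy":0,"wz":0},{"tx":0.45,"ty":0,"tz":0,"wx":0,"wy":0,"wz":0},{"tx":0.25,"ty":0,"tz":0,"wx":0,"wy":0,"wz":0}]'

```text
t: 46.6
tool_pos: [0.6142, 0.056, 0.0381]
tool_rot: [[-0.002, 0.18, 0.984], [-0.0, 0.984, -0.18], [-1.0, -0.001, -0.002]]
force: [-5.8, -4.4, 21.1]
opening: 0.0224
```

>>> arm_command --increments '[{"tx":0.09,"ty":0,"tz":0,"wx":0,"wy":0,"wz":0},{"tx":0,"ty":0,"tz":0,"wx":0,"wy":0,"wz":0},{"tx":0,"ty":0,"tz":0,"wx":0,"wy":0,"wz":0},{"tx":0,"ty":0,"tz":0,"wx":0,"wy":0,"wz":0}]'

```text
t: 47.0
tool_pos: [0.6146, 0.055, 0.0374]
tool_rot: [[-0.001, 0.181, 0.983], [-0.001, 0.983, -0.181], [-1.0, -0.001, -0.001]]
force: [-5.2, -3.2, 4.4]
opening: 0.0222
```

>>> arm_command --increments '[{"tx":0,"ty":0,"tz":0,"wx":0,"wy":0,"wz":0},{"tx":0,"ty":0,"tz":0,"wx":0,"wy":0,"wz":0},{"tx":0,"ty":0,"tz":0,"wx":0,"wy":0,"wz":0},{"tx":-0.4,"ty":0,"tz":0,"wx":0,"wy":0,"wz":0},{"tx":-0.8,"ty":0,"tz":0,"wx":0,"wy":0,"wz":0}]' --jaw 0.5

```text
t: 47.5
tool_pos: [0.6142, 0.0554, 0.066]
tool_rot: [[-0.003, 0.181, 0.983], [0.0, 0.983, -0.181], [-1.0, -0.0, -0.003]]
force: [0.3, -0.8, 0.4]
opening: 0.0425
```

>>> arm_command --increments '[{"tx":-0.8,"ty":0,"tz":0,"wx":0,"wy":0,"wz":0},{"tx":-0.9,"ty":0,"tz":0,"wx":0,"wy":0,"wz":0},{"tx":-0.9,"ty":0,"tz":0,"wx":0,"wy":0,"wz":0},{"tx":-0.9,"ty":0,"tz":0,"wx":0,"wy":0,"wz":0},{"tx":-0.9,"ty":0,"tz":0,"wx":0,"wy":0,"wz":0}]'

```text
t: 48.0
tool_pos: [0.6156, 0.0554, 0.1786]
tool_rot: [[0.001, 0.181, 0.983], [0.0, 0.983, -0.181], [-1.0, 0.0, 0.001]]
force: [-0.0, 0.3, -0.2]
opening: 0.0427
```

>>> arm_command --increments '[{"tx":-0.6,"ty":-0.9,"tz":0,"wx":0,"wy":0,"wz":0},{"tx":-0.6,"ty":-0.9,"tz":0,"wx":0,"wy":0,"wz":0},{"tx":-0.3,"ty":-0.9,"tz":0,"wx":0,"wy":0,"wz":0},{"tx":0,"ty":0,"tz":0,"wx":0,"wy":0,"wz":0},{"tx":0,"ty":0,"tz":0,"wx":0,"wy":0,"wz":0}]'

```text
t: 48.5
tool_pos: [0.6033, -0.0111, 0.215]
tool_rot: [[0.001, 0.183, 0.983], [0.001, 0.983, -0.183], [-1.0, 0.001, 0.001]]
force: [0.0, -0.0, -0.2]
opening: 0.043
```

```bash
python3 plan.py .566 -.2098 .17 0.0187; python3 - <<'E'
from h import *
c=cam('wrist');im=capture('wrist');save('w23',im);np.savez('w23.npz',K=c[0],E=c[1])
im=capture('scene');save('c23',im,(180,160,450,390),2.9)
e=np.array([np.cos(-.1821),np.sin(-.1821),0])
for r in [(.5823,-.1214),(.5932,-.0624),(.6041,-.0034),(.6149,.0556)]:
  print(proj(c,[np.array([*r,.049])+k*e for k in(-.047,.047)]).round(0).tolist(),proj(c,[[*r,.052]]).round(0))
E
```

```text
t 48.50 pos [ 0.6033 -0.0111  0.215 ] opening 0.0430 F [ 0.022  -0.0254 -0.1962] | rot [ 9.8004  0.0026 -0.011 ] = 11 x [ 0.8909  0.0002 -0.001 ] | trans [ 1.8013 -1.6401  7.9169] = 9 x [ 0.2001 -0.1822  0.8797]
[[156.0, 151.0], [169.0, 274.0]] [[162. 216.]]
[[240.0, 151.0], [247.0, 274.0]] [[243. 216.]]
[[325.0, 151.0], [324.0, 274.0]] [[325. 216.]]
[[409.0, 150.0], [402.0, 274.0]] [[406. 216.]]
```

View pics/w23.png

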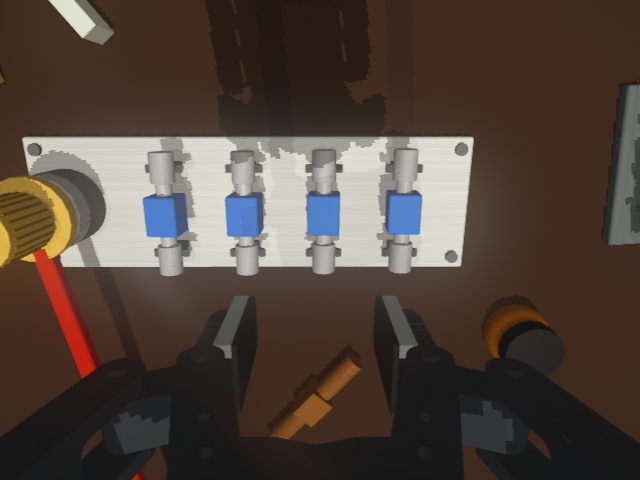

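View pics/c23.png

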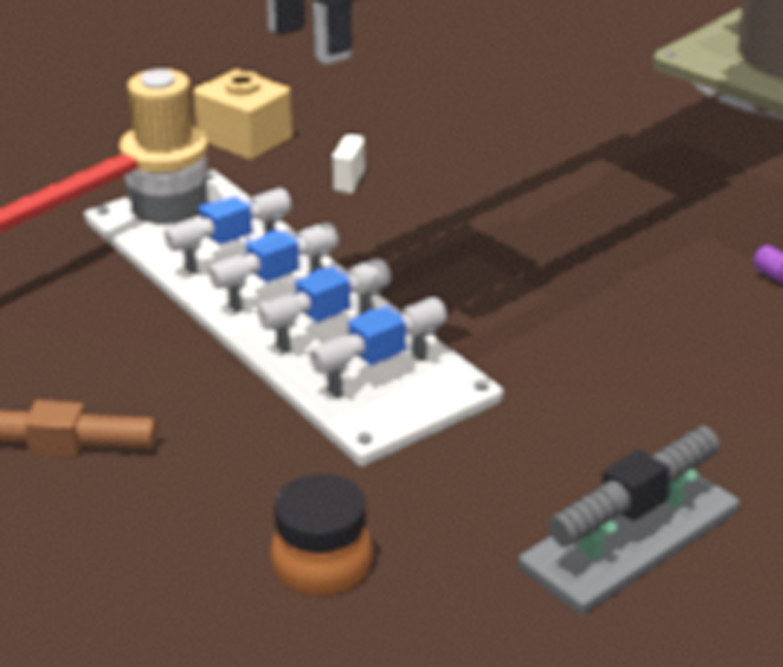

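All four spools are seated with flat faces up, and the lap is in its stand. Back to the collar.

>>> arm_command --increments '[{"tx":0,"ty":0,"tz":0,"wx":0.98,"wy":0,"wz":0},{"tx":0,"ty":0,"tz":0,"wx":0.98,"wy":0,"wz":0},{"tx":0,"ty":0,"tz":0,"wx":0.98,"wy":0,"wz":0},{"tx":0,"ty":0,"tz":0,"wx":0.98,"wy":0,"wz":0},{"tx":0,"ty":0,"tz":0,"wx":0.98,"wy":0,"wz":0}]' --jaw 0.9

```text
t: 49.1
tool_pos: [0.6029, -0.0098, 0.2135]
tool_rot: [[-0.001, 0.765, 0.644], [0.001, 0.644, -0.765], [-1.0, -0.001, -0.001]]
force: [0.8, 0.7, -0.1]
opening: 0.077
```

>>> arm_command --increments '[{"tx":0,"ty":0,"tz":0,"wx":0.98,"wy":0,"wz":0},{"tx":0,"ty":0,"tz":0,"wx":0.98,"wy":0,"wz":0},{"tx":0,"ty":0,"tz":0,"wx":0.98,"wy":0,"wz":0},{"tx":0,"ty":0,"tz":0,"wx":0.98,"wy":0,"wz":0},{"tx":0,"ty":0,"tz":0,"wx":0.98,"wy":0,"wz":0}]'

```text
t: 49.6
tool_pos: [0.6029, -0.0098, 0.2135]
tool_rot: [[-0.001, 1.0, 0.016], [0.001, 0.016, -1.0], [-1.0, -0.001, -0.001]]
force: [-0.9, 0.5, 0.3]
opening: 0.077
```

>>> arm_command --increments '[{"tx":0.2,"ty":-0.18,"tz":0.88,"wx":0,"wy":0,"wz":0},{"tx":0.2,"ty":-0.18,"tz":0.88,"wx":0,"wy":0,"wz":0},{"tx":0.2,"ty":-0.18,"tz":0.88,"wx":0,"wy":0,"wz":0},{"tx":0.2,"ty":-0.18,"tz":0.88,"wx":0,"wy":0,"wz":0},{"tx":0.2,"ty":-0.18,"tz":0.88,"wx":0,"wy":0,"wz":0}]'

```text
t: 50.1
tool_pos: [0.5827, -0.1211, 0.1884]
tool_rot: [[-0.001, 1.0, 0.022], [0.001, 0.022, -1.0], [-1.0, -0.001, -0.001]]
force: [0.4, -0.6, -0.7]
opening: 0.0767
```

>>> arm_command --increments '[{"tx":0.2,"ty":-0.18,"tz":0.88,"wx":0,"wy":0,"wz":0},{"tx":0.2,"ty":-0.18,"tz":0.88,"wx":0,"wy":0,"wz":0},{"tx":0.2,"ty":-0.18,"tz":0.88,"wx":0,"wy":0,"wz":0},{"tx":0.2,"ty":-0.18,"tz":0.88,"wx":0,"wy":0,"wz":0},{"tx":0,"ty":0,"tz":0,"wx":0,"wy":0,"wz":0}]'

```text
t: 50.6
tool_pos: [0.566, -0.2111, 0.1678]
tool_rot: [[-0.002, 1.0, 0.019], [0.0, 0.019, -1.0], [-1.0, -0.002, -0.0]]
force: [-0.8, 0.3, -0.5]
opening: 0.0771
```

>>> arm_command --increments '[{"tx":0,"ty":0,"tz":0,"wx":0,"wy":0,"wz":0},{"tx":0,"ty":0,"tz":0,"wx":0,"wy":0,"wz":0},{"tx":0,"ty":0,"tz":0,"wx":0,"wy":0,"wz":0}]'

```text
t: 50.9
tool_pos: [0.5669, -0.2087, 0.1694]
tool_rot: [[0.0, 1.0, 0.021], [0.0, 0.021, -1.0], [-1.0, 0.0, -0.0]]
force: [-0.2, -0.7, -0.4]
opening: 0.0767
```

```bash
python3 plan.py .566 -.2098 .077 0.0187; python3 - <<'E'
from h import *
c=cam('wrist');im=capture('wrist');save('w24',im)
print(proj(c,[[.566,-.2098,.117]]))
E
```

```text
t 50.90 pos [ 0.5669 -0.2087  0.1694] opening 0.0767 F [-0.176  -0.6592 -0.3778] | rot [ 0.0197 -0.0026 -0.0012] = 1 x [ 0.0197 -0.0026 -0.0012] | trans [ 3.6972 -0.0382  0.0447] = 4 x [ 0.9243 -0.0095  0.0112]
[[314.7195 270.5382]]
```

View pics/w24.png

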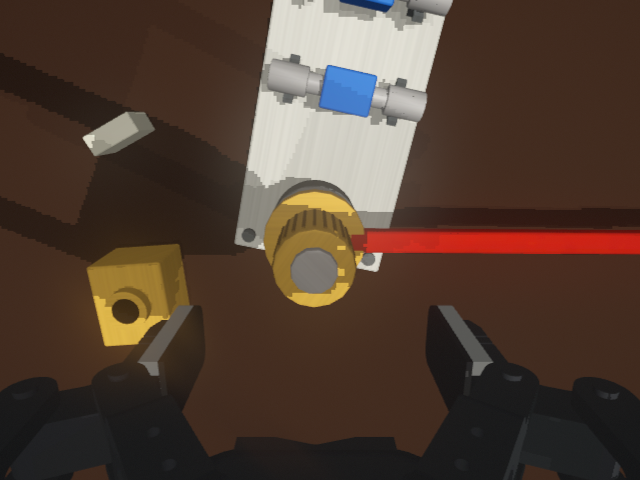

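>>> arm_command --increments '[{"tx":0.85,"ty":-0.03,"tz":0.03,"wx":0,"wy":0,"wz":0},{"tx":0.85,"ty":0,"tz":0,"wx":0,"wy":0,"wz":0},{"tx":0.85,"ty":0,"tz":0,"wx":0,"wy":0,"wz":0},{"tx":0.7,"ty":0,"tz":0,"wx":0,"wy":0,"wz":0},{"tx":0.42,"ty":0,"tz":0,"wx":0,"wy":0,"wz":0}]'

```text
t: 51.45
tool_pos: [0.5653, -0.2097, 0.0763]
tool_rot: [[-0.002, 1.0, 0.021], [0.001, 0.021, -1.0], [-1.0, -0.002, -0.001]]
force: [-0.0, 0.5, 0.4]
opening: 0.077
```

>>> arm_command --increments '[{"tx":0,"ty":0,"tz":0,"wx":0,"wy":0,"wz":0},{"tx":0,"ty":0,"tz":0,"wx":0,"wy":0,"wz":0},{"tx":0,"ty":0,"tz":0,"wx":0,"wy":0,"wz":0}]'

```text
t: 51.75
tool_pos: [0.5667, -0.2109, 0.0787]
tool_rot: [[0.002, 1.0, 0.02], [-0.001, 0.02, -1.0], [-1.0, 0.002, 0.001]]
force: [0.3, 0.7, -0.1]
opening: 0.0769
```

```bash
python3 plan.py .566 -.2098 .077 0.0187
```

```text
t 51.75 pos [ 0.5667 -0.2109  0.0787] opening 0.0769 F [ 0.2743  0.6662 -0.0628] | rot [ 0.0105  0.0065 -0.0136] = 1 x [ 0.0105  0.0065 -0.0136] | trans [ 0.0665 -0.0288 -0.0462] = 1 x [ 0.0665 -0.0288 -0.0462]
```

Centred to about 1 mm. Grip, then lift 14 mm.

>>> arm_command --increments '[{"tx":0.04,"ty":-0.02,"tz":-0.03,"wx":0,"wy":0,"wz":0},{"tx":0,"ty":0,"tz":0,"wx":0,"wy":0,"wz":0},{"tx":0,"ty":0,"tz":0,"wx":0,"wy":0,"wz":0},{"tx":0,"ty":0,"tz":0,"wx":0,"wy":0,"wz":0},{"tx":0,"ty":0,"tz":0,"wx":0,"wy":0,"wz":0}]' --jaw 0

```text
t: 52.25
tool_pos: [0.5661, -0.2101, 0.0774]
tool_rot: [[0.002, 1.0, 0.02], [-0.0, 0.02, -1.0], [-1.0, 0.002, 0.001]]
force: [1.5, 0.7, 5.5]
opening: 0.0407
```

>>> arm_command --increments '[{"tx":0,"ty":0,"tz":0,"wx":0,"wy":0,"wz":0},{"tx":0,"ty":0,"tz":0,"wx":0,"wy":0,"wz":0}]'

```text
t: 52.45
tool_pos: [0.5661, -0.2101, 0.0774]
tool_rot: [[0.002, 1.0, 0.02], [-0.001, 0.02, -1.0], [-1.0, 0.002, 0.001]]
force: [1.1, 1.5, 5.8]
opening: 0.0408
```

>>> arm_command --increments '[{"tx":-0.15,"ty":0,"tz":0,"wx":0,"wy":0,"wz":0},{"tx":-0.15,"ty":0,"tz":0,"wx":0,"wy":0,"wz":0},{"tx":-0.15,"ty":0,"tz":0,"wx":0,"wy":0,"wz":0},{"tx":-0.15,"ty":0,"tz":0,"wx":0,"wy":0,"wz":0},{"tx":0,"ty":0,"tz":0,"wx":0,"wy":0,"wz":0}]'

```text
t: 52.95
tool_pos: [0.566, -0.21, 0.0912]
tool_rot: [[0.001, 1.0, 0.02], [0.0, 0.02, -1.0], [-1.0, 0.001, -0.0]]
force: [6.4, -0.4, -9.8]
opening: 0.0404
```

```bash
python3 plan.py .566 -.2098 .077 1.39; python3 - <<'E'
from h import *
im=capture('side');save('s25',im,(270,200,430,380),3.3)
E
```

```text
t 52.95 pos [ 0.566  -0.21    0.0912] opening 0.0404 F [ 6.437  -0.3947 -9.839 ] | rot [-9.8127  0.0042 -0.0056] = 11 x [-0.8921  0.0004 -0.0005] | trans [0.5699 0.0067 0.0006] = 1 x [0.5699 0.0067 0.0006]
```

View pics/s25.png

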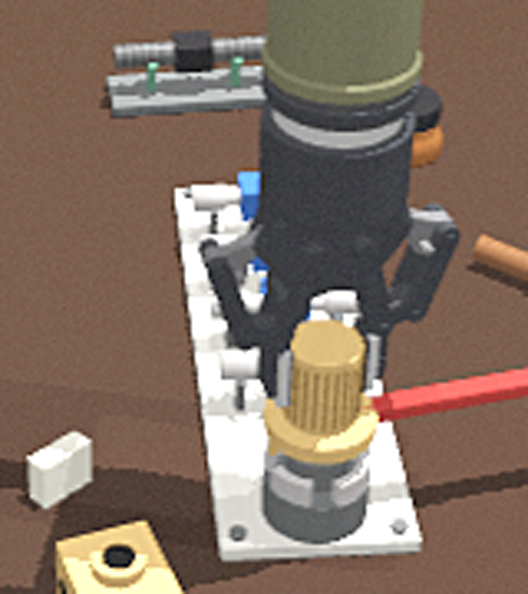

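>>> arm_command --increments '[{"tx":0,"ty":0,"tz":0,"wx":-0.89,"wy":0,"wz":0},{"tx":0,"ty":0,"tz":0,"wx":-0.89,"wy":0,"wz":0},{"tx":0,"ty":0,"tz":0,"wx":-0.89,"wy":0,"wz":0},{"tx":0,"ty":0,"tz":0,"wx":-0.89,"wy":0,"wz":0},{"tx":0,"ty":0,"tz":0,"wx":-0.89,"wy":0,"wz":0}]'

```text
t: 53.5
tool_pos: [0.5653, -0.2102, 0.0907]
tool_rot: [[-0.0, 0.798, 0.602], [-0.0, 0.602, -0.798], [-1.0, -0.0, -0.0]]
force: [4.2, -0.9, -9.0]
opening: 0.0403
```

>>> arm_command --increments '[{"tx":0,"ty":0,"tz":0,"wx":-0.89,"wy":0,"wz":0},{"tx":0,"ty":0,"tz":0,"wx":-0.89,"wy":0,"wz":0},{"tx":0,"ty":0,"tz":0,"wx":-0.89,"wy":0,"wz":0},{"tx":0,"ty":0,"tz":0,"wx":-0.89,"wy":0,"wz":0},{"tx":0,"ty":0,"tz":0,"wx":-0.89,"wy":0,"wz":0}]'

```text
t: 54.0
tool_pos: [0.565, -0.2108, 0.0906]
tool_rot: [[-0.001, 0.298, 0.955], [-0.001, 0.955, -0.298], [-1.0, -0.001, -0.001]]
force: [3.5, -2.4, -9.1]
opening: 0.0409
```

>>> arm_command --increments '[{"tx":0,"ty":0,"tz":0,"wx":-0.89,"wy":0,"wz":0},{"tx":0,"ty":0,"tz":0,"wx":0,"wy":0,"wz":0},{"tx":0,"ty":0,"tz":0,"wx":0,"wy":0,"wz":0}]'

```text
t: 54.3
tool_pos: [0.565, -0.2108, 0.091]
tool_rot: [[-0.001, 0.185, 0.983], [-0.001, 0.983, -0.185], [-1.0, -0.001, -0.001]]
force: [2.6, -4.5, -7.8]
opening: 0.0409
```

```bash
python3 plan.py .566 -.2098 .077 1.39; python3 - <<'E'
from h import *
im=capture('side');save('s26',im,(270,180,450,380),3)
im=capture('wrist');save('w26',im)
E
```

```text
t 54.30 pos [ 0.565  -0.2108  0.091 ] opening 0.0409 F [ 2.609  -4.5375 -7.8276] | rot [-0.0394 -0.0047  0.0107] = 1 x [-0.0394 -0.0047  0.0107] | trans [0.559  0.0482 0.0311] = 1 x [0.559  0.0482 0.0311]
```

View pics/w26.png

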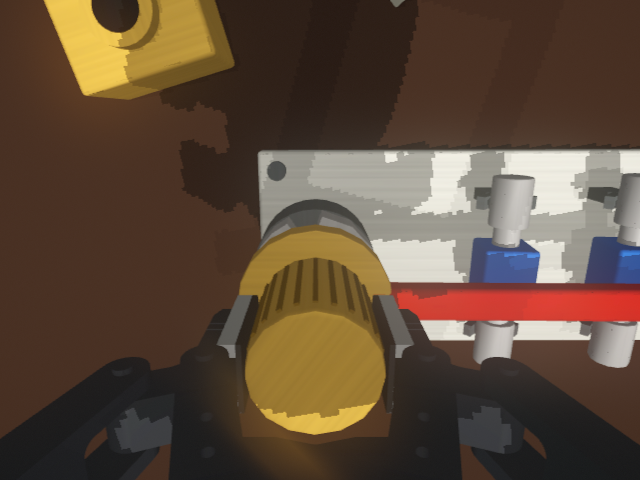

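View pics/s26.png

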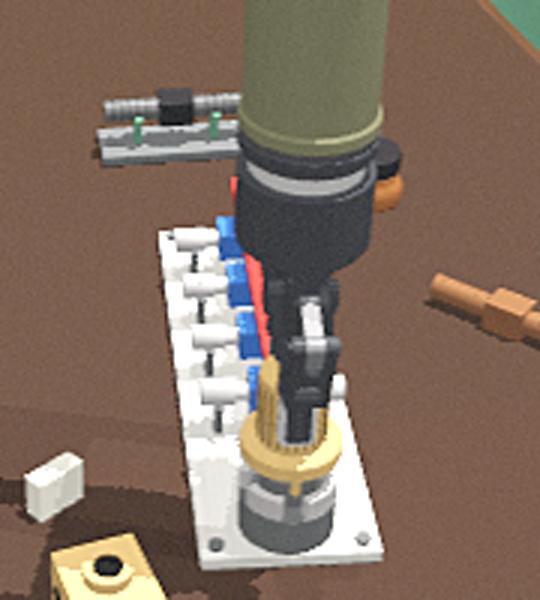

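The arm is parallel to the rack over the spools, as at the start. Lowering home (0.56), then releasing.

>>> arm_command --increments '[{"tx":0.18,"ty":0,"tz":0,"wx":-0.03,"wy":0,"wz":0},{"tx":0.18,"ty":0,"tz":0,"wx":0,"wy":0,"wz":0},{"tx":0.18,"ty":0,"tz":0,"wx":0,"wy":0,"wz":0},{"tx":0.04,"ty":0,"tz":0,"wx":0,"wy":0,"wz":0},{"tx":0,"ty":0,"tz":0,"wx":0,"wy":0,"wz":0}]'

```text
t: 54.9
tool_pos: [0.5652, -0.2108, 0.0775]
tool_rot: [[0.0, 0.179, 0.984], [-0.002, 0.984, -0.179], [-1.0, -0.002, 0.0]]
force: [0.2, -4.4, -3.0]
opening: 0.0405
```

>>> arm_command --increments '[{"tx":0,"ty":0,"tz":0,"wx":0,"wy":0,"wz":0},{"tx":0,"ty":0,"tz":0,"wx":0,"wy":0,"wz":0},{"tx":0,"ty":0,"tz":0,"wx":0,"wy":0,"wz":0},{"tx":0,"ty":0,"tz":0,"wx":0,"wy":0,"wz":0},{"tx":0,"ty":0,"tz":0,"wx":0,"wy":0,"wz":0}]' --jaw 0.9

```text
t: 55.4
tool_pos: [0.5652, -0.2096, 0.0772]
tool_rot: [[-0.0, 0.179, 0.984], [0.0, 0.984, -0.179], [-1.0, 0.0, -0.0]]
force: [-0.8, 0.1, 0.0]
opening: 0.0767
```

>>> arm_command --increments '[{"tx":-0.7,"ty":0,"tz":0,"wx":0,"wy":0,"wz":0},{"tx":-0.9,"ty":0,"tz":0,"wx":0,"wy":0,"wz":0},{"tx":-0.9,"ty":0,"tz":0,"wx":0,"wy":0,"wz":0},{"tx":-0.9,"ty":0,"tz":0,"wx":0,"wy":0,"wz":0},{"tx":-0.9,"ty":0,"tz":0,"wx":0,"wy":0,"wz":0}]'

```text
t: 55.9
tool_pos: [0.5651, -0.2096, 0.1854]
tool_rot: [[-0.0, 0.179, 0.984], [0.0, 0.984, -0.179], [-1.0, 0.0, -0.0]]
force: [1.0, -0.3, -0.3]
opening: 0.0766
```

>>> arm_command --increments '[{"tx":-0.6,"ty":0.9,"tz":0,"wx":0,"wy":0,"wz":0},{"tx":-0.6,"ty":0.9,"tz":0,"wx":0,"wy":0,"wz":0},{"tx":-0.6,"ty":0.9,"tz":0,"wx":0,"wy":0,"wz":0},{"tx":-0.6,"ty":0.9,"tz":0,"wx":0,"wy":0,"wz":0},{"tx":0,"ty":0.9,"tz":0,"wx":0,"wy":0,"wz":0}]'

```text
t: 56.4
tool_pos: [0.5868, -0.0985, 0.2471]
tool_rot: [[0.004, 0.179, 0.984], [-0.001, 0.984, -0.179], [-1.0, 0.0, 0.005]]
force: [0.2, -0.2, -1.1]
opening: 0.0767
```

>>> arm_command --increments '[{"tx":0,"ty":0,"tz":0,"wx":0,"wy":0,"wz":0},{"tx":0,"ty":0,"tz":0,"wx":0,"wy":0,"wz":0},{"tx":0,"ty":0,"tz":0,"wx":0,"wy":0,"wz":0}]'

```text
t: 56.7
tool_pos: [0.585, -0.0998, 0.2441]
tool_rot: [[-0.001, 0.179, 0.984], [-0.0, 0.984, -0.179], [-1.0, -0.0, -0.001]]
force: [-0.2, -0.6, 0.4]
opening: 0.0769
```

```bash
python3 plan.py .566 -.2098 .077 1.39; python3 - <<'E'
from h import *
c=cam('wrist');im=capture('wrist');save('w27',im)
e=np.array([np.cos(-.1821),np.sin(-.1821),0])
for r in [(.5823,-.1214),(.5932,-.0624),(.6041,-.0034),(.6149,.0556)]:
  print(proj(c,[np.array([*r,.049])+k*e for k in(-.047,.047)]).round(0).tolist())
print('tip,post',proj(c,[[.566+.295*.1811,-.2098+.295*.9835,.065],[.566,-.2098,.117]]))
e=np.array([np.cos(-.1093),np.sin(-.1093),0]);print('lap',proj(c,[np.array([.622,.261,.049])+k*e for k in(-.06,.06)]))
im=capture('side');save('s27',im,(270,180,450,380),3)
im=capture('scene');save('c27',im,(180,160,450,390),2.9)
E
```

```text
t 56.70 pos [ 0.585  -0.0998  0.2441] opening 0.0769 F [-0.2478 -0.5707  0.3835] | rot [ 0.006  -0.0072  0.0035] = 1 x [ 0.006  -0.0072  0.0035] | trans [ 6.6839 -4.4632  0.0434] = 7 x [ 0.9548 -0.6376  0.0062]
[[287.0, 151.0], [288.0, 264.0]]
[[364.0, 151.0], [360.0, 265.0]]
[[441.0, 151.0], [431.0, 265.0]]
[[518.0, 151.0], [503.0, 265.0]]
tip,post [[551.2948 214.6377]
 [144.2672 231.1524]]
lap [[789.9566  93.443 ]
 [755.4768 245.8025]]
```

View pics/w27.png

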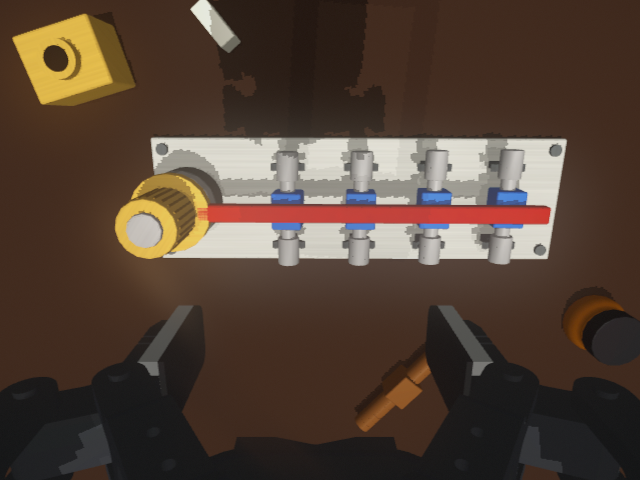

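View pics/s27.png

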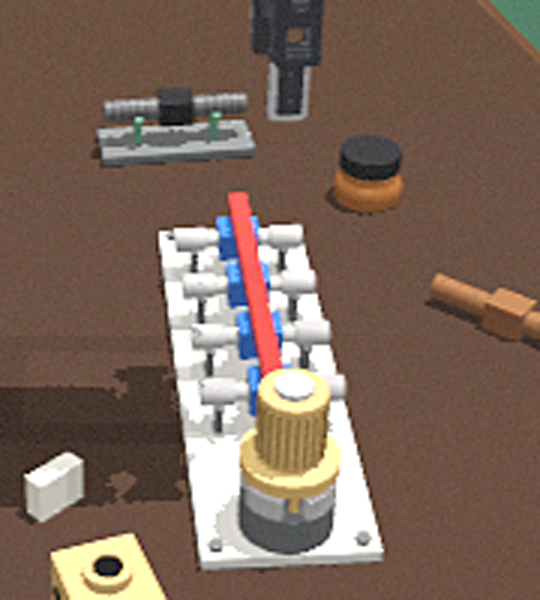

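View pics/c27.png

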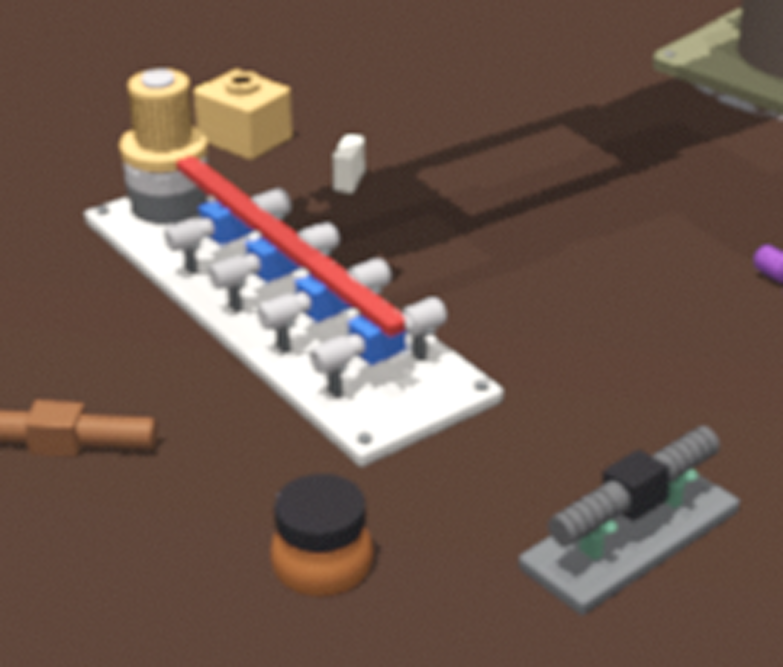

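The keeper tip at (550,215) matches its predicted home-locked position of (551,215), and the post end stands proud of the collar, so it is home. All four spools and the lap are seated, and the bystanders have not moved. Handing in.

```bash
python3 -c "
from station import *
print(hand_in())"
```

```text
the job is handed in; nothing more can be done
None
```

The job is handed in at about 57 s of the 208 s allowed; `hand_in` reports no verdict.

- **What was done:** I lifted the collar, turned it open and dropped it home in its open notch. I laid the lap in its green stand and put all four blue-sleeved spools in rests 0 to 3, one to a pair. Then I lifted the collar again, turned it back and let it drop home locked.
- **Last checks:**
  - The keeper tip and post top showed within about 2 px of their predicted home, locked positions, and the post end stood proud of the collar.
  - The spool ends were within a few pixels of the predicted seated positions, with the sleeves flat under the arm.
  - The lap lay level in the stand's V-rests.
  - The valve body, gauge block and jar looked unmoved, and the gripper was clear of everything.
- **Slips and disagreements:**
  - The first collar grip was about 4 mm off-centre, so I recentred it before lifting.
  - The side camera read about 6 to 15 mm off from the other views in y, so I placed everything by the wrist camera.
  - Setting down the last spool gave a brief 21 N contact reading, which settled to about 4 N before release.

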